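Set up and start the buckle engraver

ROBOT

A 6-joint arm with a two-finger parallel gripper is mounted at the origin on the work surface. World frame = base frame: x ahead of the robot, y to its left, z up, the work surface at z = 0. Lengths are in mm, angles in rad, forces in N, time in s.
With the tool pointing down it reaches from about 375 to 900 mm from the base axis. Payload 3.1 kg.
Tool frame: the origin (TCP) lies midway between the tips of the shut fingers; the grasp point (between the pads) lies 19 mm behind it (robot.hold_point_z is the distance from the TCP to the grasp point, in mm); x points along the fingers, y is the direction in which the jaws open and shut, and the axes are right-handed (so a half turn about x gives the same grasp; the last joint's range is limited). The gripper opens to 85 mm and grips with 20 to 120 N. Pads are 22 mm wide; open, the fingers measure 114 mm over their backs; the gripper's body (76 mm by 85 mm) begins 54 mm behind the grasp point. The pads swing forward as they close: fully open they stand 13 mm farther back than shut.
Start: joints at [-1.385, 0.527, 1.433, -0, 1.181, -0.178], TCP at [222.414, -584.062, 193.81] pointing down, gripper open.
Joint ranges: [-3.08, 3.08], [-0.75, 2.2], [0.22, 2.44], [-1.43, 4.57], [0, 2.65], [-2.85, 2.85]. Speed limits (rad/s): [2.79, 2.79, 3.14, 3.14, 3.14, 3.14].

INTERFACE

Orientations are given as a unit quaternion [x, y, z, w].
In Python, from rig import robot, imaging gives the robot as it stands. The module is installed in compiled form; this text tells all that it offers.
- The arm moves only by the tool servo_tool, never from a script. Its argument "series" is a list of rows, each a list of 7 numbers: the finger opening in mm, from 0 to 85.4, then the shift along the tool's x, y, z in mm, then the turn, a rotation vector about the tool's x, y, z in rad. A call has 1 to 20 rows; each row shifts and turns the commanded pose from where the row before left it, along the tool's axes as they then stand; what a row does not reach is not made up. A row lasts 1/8 s, in which the tool goes at most 62.5 mm and 10.7 degrees, less where a joint would pass 70% of its speed; a pose out of reach is approached as far as the arm can. A call is refused whole if a number of a shift passes 62.5 or a number of a turn 0.188, either way. A call with a gripper value outside its range is refused whole. The fingers move at their own pace and stop on an object; "grip_force" is the grip in N (left out, the last holds). Time passes only in rows, so rows that do not move let the fingers close. It gives the time, the measured TCP pose, the force and the opening at its end, in the units of the state.
- robot.get_obs(): the state, without advancing time (a new reading comes with each control period).
- imaging.capture(name): name is "scene" or "top" or "wrist"; returns a dict with "image" (480x640x3 uint8, red, green, blue), "intrinsics" (3x3 intrinsics, pixels), "rvec" (rotation vector, rad) and "tvec" (3), from world to camera coordinates, as OpenCV has them. Camera axes: x right, y down, z forward; pixel columns grow to the right and rows downward; lengths in mm; the calibration is good to about 2 mm. The wrist camera is an equidistant fisheye: a pixel r from the principal point sees the ray r / f radians off the axis. A picture is of the moment at which its call begins. There is no depth.
- robot.hand_in(): hands the job in, once; it reports no verdict.
The state is a dict: "t": time; "q": joint angles; "qd": joint speeds; "joint_efforts": joint torques, N m; "ee_pos": TCP position; "tool_rot": TCP orientation; "wrist_force": force on the tool from outside, world axes, zero at the start; "torque": the same for the moment, N m; "width": finger opening in mm.
Only numpy, scipy, OpenCV 4.12 (cv2) and the standard library are available. Lean on these libraries where they do the work, as an engineer would, in place of code of your own. Each camera call takes 0.05 s, during which the arm holds its last target.

TASK

Lay every solid brass buckle blank flat on the engraver's bed, none on top of another, shut its hood fully, turn the round focus knob until its pointer line meets the white index tab on its ring, and turn the power dial until its pointer meets the long thick tick. Only when all of that is set, press the start button fully down and let go. Leave the open ring, the open buckle frame and everything else where they are.

Things in the scene. Friction and masses are not known exactly. Their poses are not given: they have to be found in the camera images.
- engraver: the engraver, fixed: an open-topped grey metal box 240 (its x) x 200 (its y) x 60 mm high, walls and floor 6 mm thick, so the bed inside is 228 x 188 mm, its floor 6 mm above the origin; origin: centre of its underside, z up. Its hood is hinged along the top of its +y (left) wall
- hood (a joint): angle of the hood: 0 shut, up to 2.0 as it swings up and over to +y; starts at 1.7 to 1.9. Stiff hinge (0.5 N m friction): it stays where left; push it shut on its outer face near the free edge, or swing it by its lip. A 0.35 kg plate 240 (along the hinge) x 200 x 10 mm with an amber window and, mid free edge, a lip 44 mm wide, 10 mm thick, reaching 20 mm further; open, it stands 290 mm high
- hood_hinge (a point): middle of the hinge line, in the plane of the hood's underside (the outer face is 10 mm off it), 60.5 mm above the engraver's underside and 100 mm to +y of its origin; the line runs along the engraver's x. A rail and head up to 20 mm deep sit on the hood's inner face, 70 mm from the hinge
- console: the control console, fixed: a black-topped grey box 140 (its x) x 300 (its y) x 45 mm high; origin: centre of its underside, z up. Along its y from left (+y): focus knob at +100 mm, power dial at 0, start button at -100 mm
- focus_knob (a joint): turn of the round focus knob, clockwise from above positive, 0 to 4.71 (stops at both ends), friction 0.05 N m; at 0 its pointer is 135 degrees anticlockwise from the console's +x. It starts at 0.1 to 1.2, and the tab lies 0.5 to 3.3 rad further clockwise
- focus_axis (a point): on the focus knob's axis, 71 mm above the table: the height to grip. The knob is a fluted aluminium cylinder 40 mm across, 34 mm high, top 87 mm above the table, on a flat skirt 68 mm across, its top 53 mm above the table; a black line on both is the pointer
- focus_pointer (a point): end of the focus knob's pointer line, on the skirt's edge, 34 mm from the axis
- focus_index (a point): the index mark of the focus knob: inner end of the white tab on the dark ring around the knob, 34 mm from the axis; the ring stays put, the tab's direction differs from start to start
- power_dial (a joint): turn of the power dial, clockwise from above positive, 0 to 4.71 (stops at both ends), friction 0.05 N m; 0 points to the first of the 13 white ticks of its scale, each next tick is 0.393 further, the long thick tick (the eighth) is at 2.749. It starts at 0.1 to 1.3
- power_axis (a point): on the power dial's axis, 71 mm above the table: the height to grip. The dial is a black disc 64 mm across, its top 53 mm above the table, with an upright grey bar grip 50 mm long, 14 mm thick, 34 mm high, top 87 mm above the table; a white line on one half of the bar is the pointer
- power_pointer (a point): pointer end on the edge of the power dial's disc, 32 mm from the axis, in line with the bar's length
- start_button (a joint): travel of the round steel start button, 28 mm across: 0 out, 0.006 m fully down (about 5 N), springs back
- start_button_top (a point): centre of the start button's top face, 67 mm above the table when out, over the console
- blank0: solid brass buckle blank: a closed rectangular plate 54 (its x) x 32 (its y) x 9 mm, two small dark dots on top; origin: centre of its underside, z up. About 0.12 kg. Three to five of the five are present
- blank1: solid brass buckle blank: a closed rectangular plate 54 (its x) x 32 (its y) x 9 mm, two small dark dots on top; origin: centre of its underside, z up. About 0.12 kg. Three to five of the five are present
- blank2: solid brass buckle blank: a closed rectangular plate 54 (its x) x 32 (its y) x 9 mm, two small dark dots on top; origin: centre of its underside, z up. About 0.12 kg. Three to five of the five are present
- blank3: solid brass buckle blank: a closed rectangular plate 54 (its x) x 32 (its y) x 9 mm, two small dark dots on top; origin: centre of its underside, z up. About 0.12 kg. Three to five of the five are present
- blank4: solid brass buckle blank: a closed rectangular plate 54 (its x) x 32 (its y) x 9 mm, two small dark dots on top; origin: centre of its underside, z up. About 0.12 kg. Three to five of the five are present
- strap_ring: flat brass ring, 40 mm across, 6 mm thick, open in the middle, lying among the blanks; origin: centre of its underside. Not part of the job: leave it
- buckle: open rectangular brass buckle frame, 43 x 44 mm, 6 mm thick, lying among the blanks; origin: centre of its underside. Not part of the job: leave it
- thread_spool: upright spool, 44 mm across, 50 mm tall, near the robot on its left; origin: centre of its underside. Leave it
- beeswax: yellow wax block, 70 x 45 x 22 mm, in front of the engraver; origin: centre of its underside. Leave it
- mallet: hammer, 260 mm long, 26 mm thick, lying at the right side; origin: under the middle of its length. Leave it
Mind the look-alikes: they are no part of the job. What is shaped like the blank1 but pink, purple or turquoise is not meant.

How it is judged:
By the outcome, as a careful person would: the job done as asked, in the order asked, and still so for the second after the job is handed in, with the robot touching nothing.
Of blank0, blank1, blank2, blank3, blank4 only 3 to 5 are there at a start; the rules pass over those that are not, and their reading is None.
At some moment in a run one of blank0, blank1, blank2, blank3, blank4 may be knocked a few centimetres aside while the robot is not near it.
Once in a run the grip may slacken for a moment while it holds something.
It also fails if it takes over 210 s, if anything falls off the work surface, if the arm or the gripper's body presses on something with over 40 N, if the wrist force passes 120 N, or if a joint passes its speed limit or range.

## Working session

There is one attempt and no reset: what is moved stays moved. The work goes in short steps, Python scripts to look and compute and a tool call to move; the robot and the scene stay as the last step left them, time stands still between calls to the robot, and variables do not carry over. Pictures are saved under pics/ and viewed, and the job is handed in when it is done.

Besides the shell and the picture viewer there is one more tool, called by a JSON object that holds its "api" and its "payload". servo_tool: Moves the arm, as the interface text tells. Its arguments: {"type":"object","properties":{"series":{"type":"array"},"grip_force":{"type":"number"}},"required":["series"]}

```bash
ls; mkdir -p pics
cat > h.py <<'E'
import numpy as np, cv2
from scipy.spatial.transform import Rotation as R
from rig import robot, imaging
def cap(name,fn=None):
    c=imaging.capture(name)
    if fn: cv2.imwrite('pics/'+fn+'.png',c['image'][:,:,::-1])
    return c
def ray(c,u,v,name):
    K=np.array(c['intrinsics']);Rm=R.from_rotvec(np.ravel(c['rvec'])).as_matrix();t=np.ravel(c['tvec'])
    x=(u-K[0,2])/K[0,0];y=(v-K[1,2])/K[1,1]
    if name=='wrist':
        r=np.hypot(x,y); d=np.array([np.sin(r)*x/r,np.sin(r)*y/r,np.cos(r)]) if r>0 else np.array([0,0,1.])
    else: d=np.array([x,y,1.])
    return -Rm.T@t, Rm.T@d
def px2w(c,u,v,z,name='top'):
    o,d=ray(c,u,v,name); return o+d*(z-o[2])/d[2]
def w2px(c,p,name='top'):
    K=np.array(c['intrinsics']);Rm=R.from_rotvec(np.ravel(c['rvec'])).as_matrix();t=np.ravel(c['tvec'])
    q=Rm@np.asarray(p,float)+t
    if name=='wrist':
        th=np.arctan2(np.hypot(q[0],q[1]),q[2]);ph=np.arctan2(q[1],q[0]);a=[th*np.cos(ph),th*np.sin(ph)]
    else: a=[q[0]/q[2],q[1]/q[2]]
    return K[0,0]*a[0]+K[0,2],K[1,1]*a[1]+K[1,2]
E
python3 - <<'E'
from h import *
import pickle
o=robot.get_obs();print({k:np.round(v,3) for k,v in o.items()}, robot.hold_point_z)
for n in ['top','scene','wrist']:
    c=cap(n,n+'0'); pickle.dump(c,open(n+'0.pkl','wb')); print(n,np.round(c['intrinsics'],1).tolist(),np.round(np.ravel(c['rvec']),3),np.round(np.ravel(c['tvec']),1), (-R.from_rotvec(np.ravel(c['rvec'])).as_matrix().T@np.ravel(c['tvec'])).round())
E
```

```text
pics
{'t': np.float64(0.0), 'q': array([-1.386,  0.529,  1.434,  0.   ,  1.181, -0.179]), 'qd': array([ 0.001,  0.002, -0.   ,  0.   , -0.001, -0.002]), 'joint_efforts': array([ 0.0000e+00, -4.4235e+01, -1.7802e+01, -0.0000e+00,  8.0000e-03,
        0.0000e+00]), 'ee_pos': array([ 222.255, -583.295,  192.811]), 'tool_rot': array([ 0.695,  0.129, -0.695,  0.127]), 'wrist_force': array([0.439, 0.719, 0.099]), 'torque': array([0.027, 0.051, 0.001]), 'width': np.float64(85.164)} 18.700000000000003
top [[600.9, 0.0, 308.7], [0.0, 600.9, 241.7], [0.0, 0.0, 1.0]] [ 2.188 -2.153  0.058] [ -86.9  414.1 1359.1] [ 310. -113. 1385.]
scene [[510.6, 0.0, 318.7], [0.0, 510.6, 237.3], [0.0, 0.0, 1.0]] [ 2.011  1.297 -0.561] [ -63.8 -221.1 1487.8] [1153. -455.  854.]
wrist [[371.6, 0.0, 315.3], [0.0, 371.6, 238.9], [0.0, 0.0, 1.0]] [-2.395  1.652  0.227] [-624.3  -35.1  378. ] [ 285. -560.  373.]
```

View pics/top0.png

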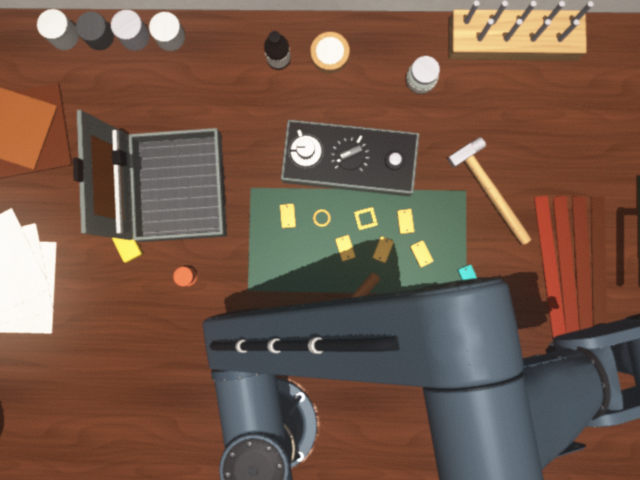

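View pics/scene0.png

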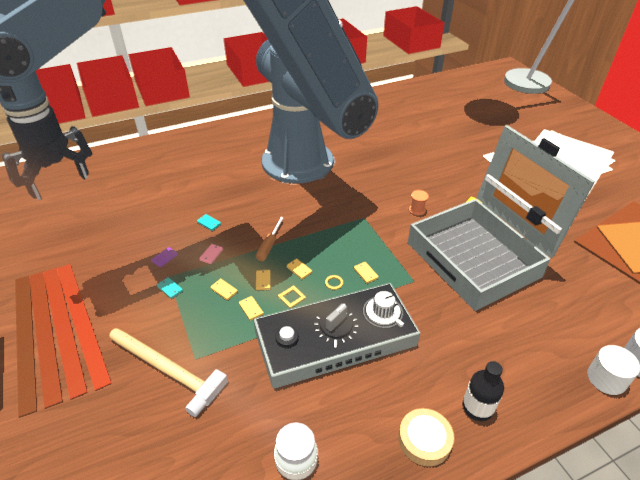

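View pics/wrist0.png

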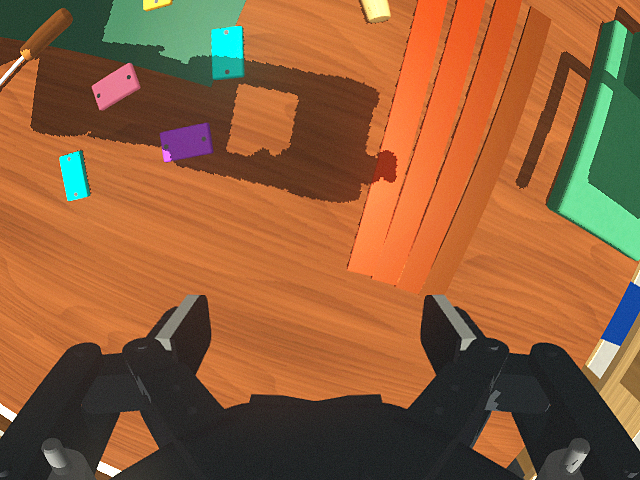

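Run:
```python
import cv2
i=cv2.imread('pics/top0.png')
cv2.imwrite('pics/crop_bl.png',cv2.resize(i[195:300,260:460],None,fx=4,fy=4,interpolation=cv2.INTER_CUBIC))
cv2.imwrite('pics/crop_con.png',cv2.resize(i[115:200,275:425],None,fx=5,fy=5,interpolation=cv2.INTER_CUBIC))
i=cv2.imread('pics/scene0.png')
cv2.imwrite('pics/crop_sc.png',cv2.resize(i[200:350,180:430],None,fx=3.2,fy=3.2,interpolation=cv2.INTER_CUBIC))
```

```text
(no output)
```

View pics/crop_bl.png

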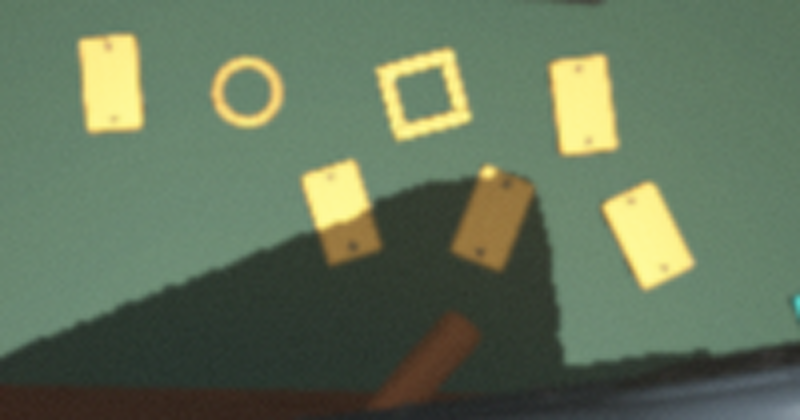

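View pics/crop_con.png

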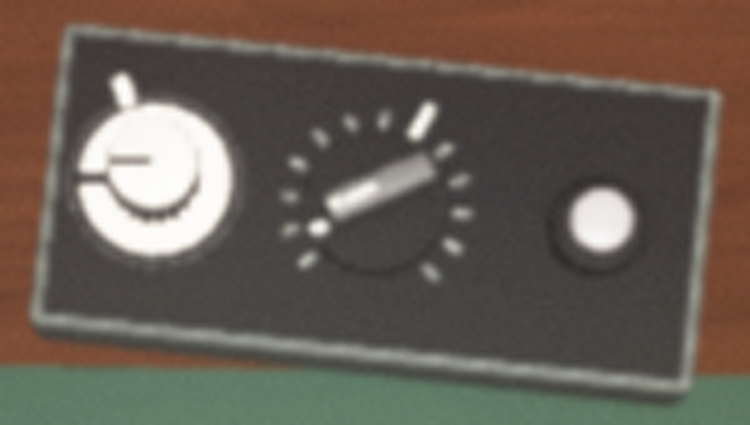

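View pics/crop_sc.png

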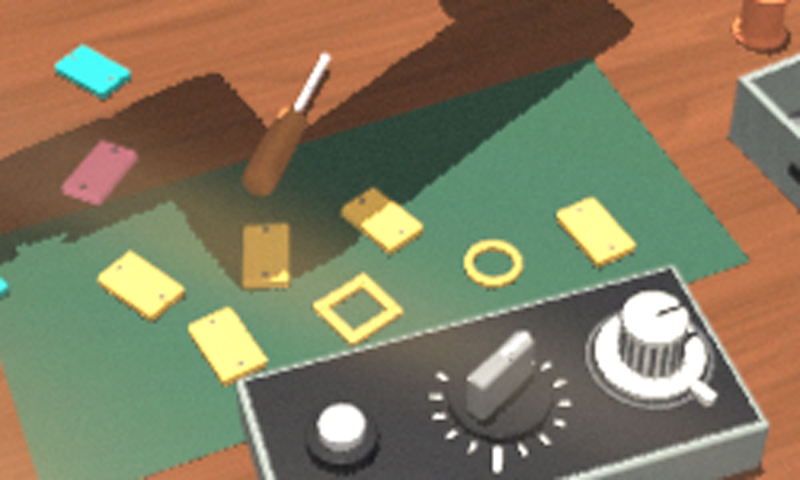

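```bash
python3 - <<'E'
import cv2
i=cv2.imread('pics/top0.png')
cv2.imwrite('pics/crop_eng.png',cv2.resize(i[100:250,65:235],None,fx=4,fy=4,interpolation=cv2.INTER_CUBIC))
i=cv2.imread('pics/scene0.png')
cv2.imwrite('pics/crop_sce.png',cv2.resize(i[120:310,400:600],None,fx=3,fy=3,interpolation=cv2.INTER_CUBIC))
E
python3 - <<'E'
from h import *
import pickle
c=pickle.load(open('top0.pkl','rb'))
B=dict(A=[(80,38),(135,34),(144,129),(88,133)],B=[(302,176),(354,160),(382,246),(331,265)],C=[(487,165),(535,185),(501,271),(451,249)],D=[(550,60),(606,54),(618,150),(561,156)],E=[(602,203),(654,181),(694,266),(645,291)])
for k,v in B.items():
    P=np.array([px2w(c,260+(x+.5)/4-.5,195+(y+.5)/4-.5,9)[:2] for x,y in v])
    L=((P[0]-P[3])+(P[1]-P[2]))/2; W=((P[1]-P[0])+(P[2]-P[3]))/2
    print(k,P.mean(0).round(1),np.linalg.norm(L).round(1),np.linalg.norm(W).round(1),'long ang',np.arctan2(L[1],L[0]).round(3))
for n,v,z in [('knob skirt',(157,180),53),('knob top',(153,169),87),('button',(602,220),67),('c TL',(68,27),45),('TR',(717,95),45),('BR',(686,388),45),('BL',(35,322),45),('tab',(128,103),53),('tabout',(118,76),45),('kptr',(80,179),53),('dial bar',(379,187),87),('dptr',(318,228),53),('tick',(417,134),45),('tickout',(430,105),45)]:
    print(n,px2w(c,275+(v[0]+.5)/5-.5,115+(v[1]+.5)/5-.5,z).round(1))
E
```

```text
A [475.7 -30.3] 55.4 32.1 long ang 0.108
B [ 403.6 -163.9] 52.8 31.2 long ang 0.327
C [ 401.7 -250.4] 52.8 30.3 long ang -0.38
D [ 467.1 -301.5] 55.7 32.5 long ang 0.123
E [ 392.9 -338.8] 54.5 31.9 long ang 0.45
knob skirt [617.8 -71.5  53. ]
knob top [614.9 -70.8  87. ]
button [ 598.9 -269.6   67. ]
c TL [689.8 -29.6  45. ]
TR [ 661.6 -323.7   45. ]
BR [ 527.8 -310.2   45. ]
BL [554.  -17.3  45. ]
tab [652.9 -57.9  53. ]
tabout [667.4 -52.8  45. ]
kptr [617.9 -36.9  53. ]
dial bar [ 608.  -169.9   87. ]
dptr [ 596.8 -144.2   53. ]
tick [ 642.2 -188.6   45. ]
tickout [ 655.6 -194.3   45. ]
```

View pics/crop_eng.png

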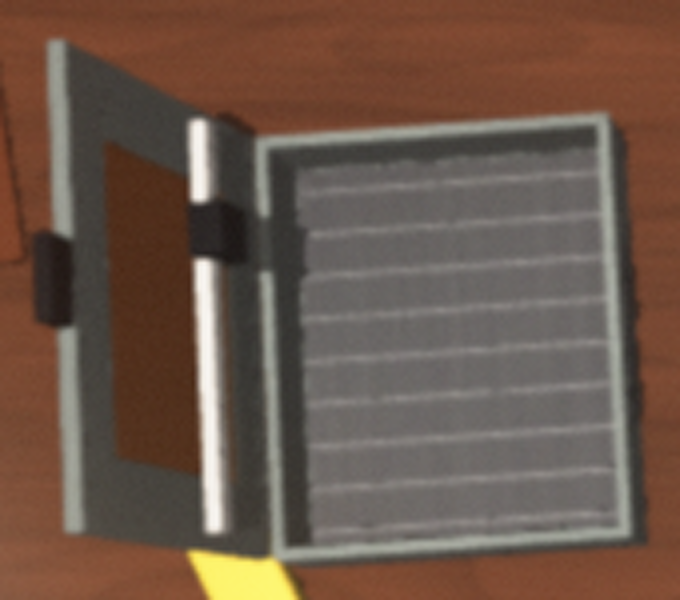

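View pics/crop_sce.png

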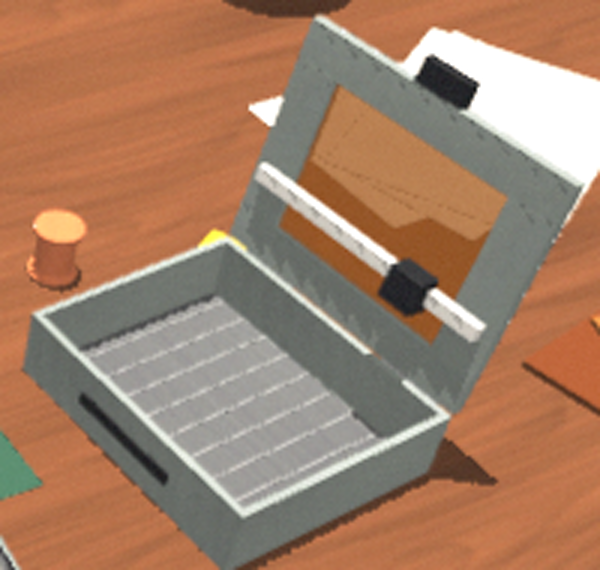

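Run:
```python
from h import *
import pickle
from scipy.optimize import least_squares
c=pickle.load(open('top0.pkl','rb'));s=pickle.load(open('scene0.pkl','rb'))
P=np.array([px2w(c,65+(x+.5)/4-.5,100+(y+.5)/4-.5,60) for x,y in [(257,137),(608,114),(632,539),(276,561)]])[:,:2]
print(P.round(1)); print(P.mean(0), np.linalg.norm(P-np.roll(P,1,0),axis=1))
L=(P[0]-P[3]+P[1]-P[2]);W=(P[0]-P[1]+P[3]-P[2]); print('yaw',np.arctan2(L[1],L[0]),np.arctan2(-W[0],W[1]))
# scene: rim corners (35,317)?,(245,514),(447,415),(228,240)
Q=np.array([px2w(s,400+(x+.5)/3-.5,120+(y+.5)/3-.5,60,'scene') for x,y in [(447,415),(245,514),(35,317),(228,240)]])[:,:2]
print(Q.round(1),Q.mean(0))
o=robot.get_obs();m=R.from_quat(o['tool_rot']).as_matrix();print(m.round(3))
cc=np.array([1,0,0])
```

```text
[[649.8 329. ]
 [665.2 130.5]
 [425.3 110.2]
 [410.  308.7]]
[537.57864538 219.58177839] [240.71597065 199.11696001 240.82069178 199.10063955]
yaw 0.08449070653717015 0.07705043497852064
[[646.6 328.9]
 [663.5 135.1]
 [431.3 112.2]
 [415.  308.5]] [539.10777348 221.1518966 ]
[[-0.     0.356 -0.935]
 [ 0.002 -0.935 -0.356]
 [-1.    -0.002 -0.   ]]
```

```bash
cat >> h.py <<'E'
def plan(x,y,z,beta,a0=-np.pi):
    o=robot.get_obs();m=R.from_quat(o['tool_rot']).as_matrix();p=np.array(o['ee_pos'])
    d=m.T@(np.array([x,y,z])-p)
    yaw=np.arctan2(-m[0,1],m[1,1]); 
    dy=(beta+a0-yaw+np.pi)%(2*np.pi)-np.pi
    tilt=m[:,0].round(4)
    print('t',round(float(o['t']),2),'pos',p.round(1),'yawβ',round((yaw-a0+np.pi)%(2*np.pi)-np.pi,3),'toolx',tilt,'w',round(float(o['width']),1),'F',np.round(o['wrist_force'],1),'q',np.round(o['q'],2))
    n=max(1,int(np.ceil(np.linalg.norm(d[1:])/60)));print(' shift x,y,z',d.round(1),'| horiz rows',n,'each',(d[1:]/n).round(1),'| turn about x',round(-dy,3))
E
python3 -c "
from h import *
plan(393,-339,100,.45)"
```

```text
t 0.15 pos [ 222.3 -583.5  193.1] yawβ 0.364 toolx [-3.0e-04  1.6e-03 -1.0e+00] w 85.5 F [-0.3  0.4  0.8] q [-1.39  0.53  1.43  0.    1.18 -0.18]
 shift x,y,z [  93.4 -167.6 -246.5] | horiz rows 5 each [-33.5 -49.3] | turn about x -0.086
```

{"api": "servo_tool", "payload": {"series": [[50,0,-33.5,-49.3,0,0,0],[50,0,-33.5,-49.3,0,0,0],[50,0,-33.5,-49.3,0,0,0],[50,0,-33.5,-49.3,0,0,0],[50,0,-33.5,-49.3,0,0,0],[50,45,0,0,-0.086,0,0],[50,25,0,0,0,0,0],[50,0,0,0,0,0,0],[50,0,0,0,0,0,0]], "grip_force": 60}}

```text
t: 1.27
ee_pos: [393.5, -340.5, 124.5]
tool_rot: [0.69, 0.157, -0.689, 0.158]
wrist_force: [0.2, -0.7, 0.4]
width: 50.1
```

```bash
python3 -c "
from h import *
plan(393,-339,1,.45)
import pickle
c=cap('wrist','w1');pickle.dump(c,open('w1.pkl','wb'))
for p in [(393,-339,9),(402,-250,9)]: print(w2px(c,p,'wrist'))
"
```

```text
t 1.27 pos [ 393.5 -340.5  124.5] yawβ 0.449 toolx [ 8.e-04 -1.e-03 -1.e+00] w 50.1 F [ 0.2 -0.7  0.4] q [-0.93  0.49  1.76 -0.    0.89  0.19]
 shift x,y,z [123.5  -1.8  -0.2] | horiz rows 1 each [-1.8 -0.2] | turn about x -0.001
(np.float64(312.91363283970327), np.float64(220.80399117496026))
(np.float64(218.6448823990001), np.float64(165.0973249213073))
```

View pics/w1.png

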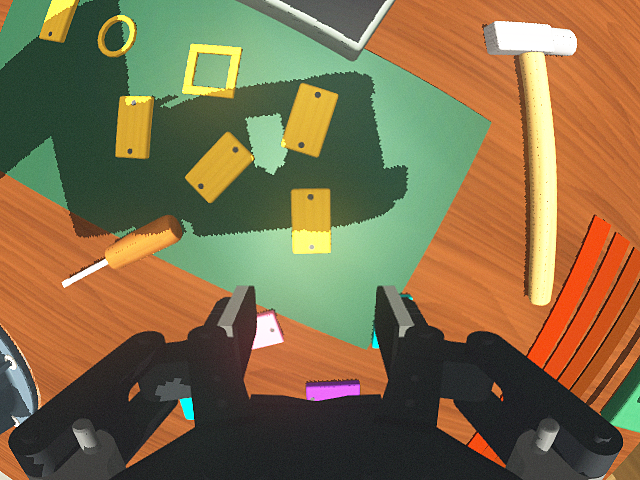

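E is at (311,221), where it was predicted (313,221), and its orientation is square to the jaws. Descending.

{"api": "servo_tool", "payload": {"series": [[50,60,-1.5,0,0,0,0],[50,40,0,0,0,0,0],[50,23,0,0,0,0,0],[50,0,0,0,0,0,0],[50,0,0,0,0,0,0],[20,0,0,0,0,0,0],[20,0,0,0,0,0,0],[20,0,0,0,0,0,0],[20,0,0,0,0,0,0]]}}

```text
t: 2.45
ee_pos: [392.6, -338.5, 1.0]
tool_rot: [0.689, 0.158, -0.689, 0.158]
wrist_force: [-0.6, 0.1, -0.8]
width: 20.1
```

```bash
python3 -c "
from h import *
plan(393,-339,150,.45)
"
```

```text
t 2.45 pos [ 392.6 -338.5    1. ] yawβ 0.45 toolx [ 2.e-04 -3.e-04 -1.e+00] w 20.1 F [-0.6  0.1 -0.8] q [-0.93  0.7   1.84 -0.    0.6   0.19]
 shift x,y,z [-149.     0.6   -0.2] | horiz rows 1 each [ 0.6 -0.2] | turn about x -0.0
```

```bash
python3 -c "
from h import *
c=cap('wrist','w2')
print(w2px(c,(393,-339,9),'wrist'))
"
```

```text
(np.float64(316.36276768597315), np.float64(276.1618311911893))
```

View pics/w2.png

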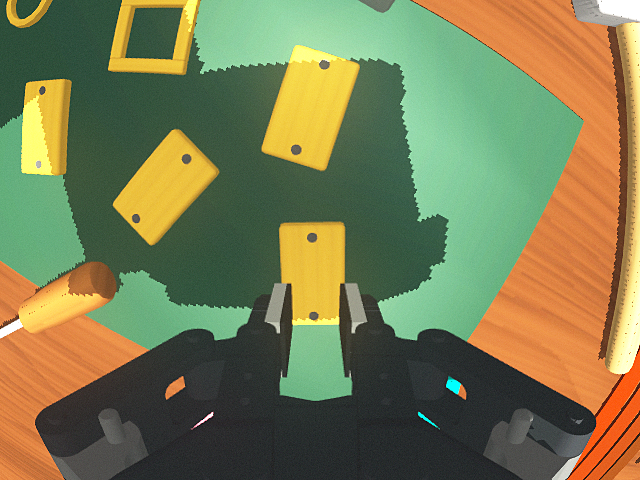

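The fingers closed to 20 mm above the blank: half closed, the tips stand farther back than I assumed. Reopen, lower and close again.

{"api": "servo_tool", "payload": {"series": [[48,0,0,0,0,0,0],[48,0,0,0,0,0,0],[48,0,0,0,0,0,0],[48,7,0,0,0,0,0],[48,0,0,0,0,0,0],[20,0,0,0,0,0,0],[20,0,0,0,0,0,0],[20,0,0,0,0,0,0],[20,0,0,0,0,0,0]]}}

```text
t: 3.62
ee_pos: [392.6, -338.5, -6.1]
tool_rot: [0.689, 0.158, -0.689, 0.158]
wrist_force: [0.1, -0.1, -0.3]
width: 20.2
```

```bash
python3 -c "
from h import *
plan(393,-339,150,.45)
c=cap('wrist','w3')
"
```

```text
t 3.62 pos [ 392.6 -338.5   -6.1] yawβ 0.45 toolx [ 1.e-04 -1.e-04 -1.e+00] w 20.2 F [ 0.1 -0.1 -0.3] q [-0.93  0.72  1.84  0.    0.58  0.19]
 shift x,y,z [-156.1    0.7   -0.2] | horiz rows 1 each [ 0.7 -0.2] | turn about x -0.0
```

View pics/w3.png

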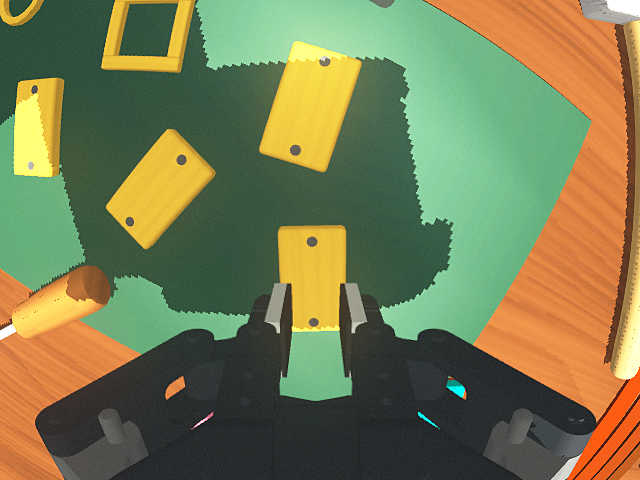

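Run:
```python
from h import *
c=cap('wrist')
o=robot.get_obs();m=R.from_quat(o['tool_rot']).as_matrix();p=np.array(o['ee_pos'])
for d in [0,-10,-19,-30,-40]:
  for s in [-1,1]:
    print(d,s,[np.round(w2px(c,p+m@np.array([d,s*10.1,k]),'wrist')) for k in (-11,11)])
i=cv2.imread('pics/w3.png');cv2.imwrite('pics/w3c.png',cv2.resize(i[210:400,220:410],None,fx=4,fy=3.1))
```

```text
0 -1 [array([295., 251.]), array([296., 290.])]
0 1 [array([335., 250.]), array([334., 290.])]
-10 -1 [array([294., 257.]), array([295., 298.])]
-10 1 [array([336., 257.]), array([335., 298.])]
-19 -1 [array([293., 263.]), array([294., 306.])]
-19 1 [array([337., 263.]), array([336., 306.])]
-30 -1 [array([292., 271.]), array([293., 317.])]
-30 1 [array([339., 271.]), array([337., 317.])]
-40 -1 [array([290., 280.]), array([292., 327.])]
-40 1 [array([340., 280.]), array([339., 327.])]
```

View pics/w3c.png

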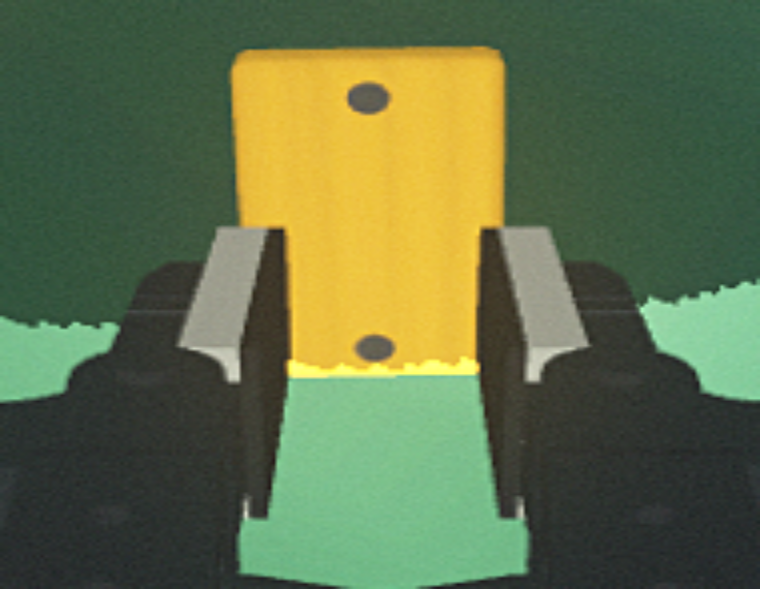

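Run:
```python
from h import *
import pickle
c=cap('wrist')
for k in (-27,27):
  for s in (-16,16):
    a=.45; p=(393+k*np.cos(a)-s*np.sin(a),-339+k*np.sin(a)+s*np.cos(a),9); print(k,s,np.round(w2px(c,p,'wrist')))
print(px2w(c,279,227,9,'wrist'),px2w(c,345,227,9,'wrist'),px2w(c,279,330,9,'wrist'))
```

```text
-27 -16 [348. 330.]
-27 16 [285. 330.]
27 -16 [351. 227.]
27 16 [282. 227.]
[ 409.69281967 -311.86011132    9.        ] [ 422.80789794 -339.08675935    9.        ] [ 360.6150639  -333.54997688    9.        ]
```

The pad tips image about 40 mm behind the reported TCP. The wrist camera agrees with the blank's known size, so I'll go down in guarded steps and find contact by force and image.

{"api": "servo_tool", "payload": {"series": [[48,0,0,0,0,0,0],[48,0,0,0,0,0,0],[48,0,0,0,0,0,0],[48,10,0,0,0,0,0],[48,8,0,0,0,0,0],[48,0,0,0,0,0,0]]}}

```text
t: 4.53
ee_pos: [392.0, -337.8, -25.2]
tool_rot: [-0.689, -0.158, 0.69, -0.157]
wrist_force: [-0.6, 0.7, 0.4]
width: 48.0
```

Run:
```python
from h import *
plan(393,-339,-30,.45)
c=cap('wrist','w4')
o=robot.get_obs();m=R.from_quat(o['tool_rot']).as_matrix();p=np.array(o['ee_pos'])
for d in [0,-20,-40,-50]:
  for s in [-1,1]:
    print(d,s,[np.round(w2px(c,p+m@np.array([d,s*24,k]),'wrist')) for k in (-11,11)])
c=cap('scene','s4')
i=cv2.imread('pics/s4.png');cv2.imwrite('pics/s4c.png',cv2.resize(i[130:330,120:360],None,fx=3,fy=3))
print(w2px(c,p,'scene'))
```

```text
t 4.53 pos [ 392.  -337.8  -25.2] yawβ 0.45 toolx [-0.0013  0.0017 -1.    ] w 48.0 F [-0.6  0.7  0.4] q [-0.93  0.75  1.85 -0.    0.54  0.19]
 shift x,y,z [ 4.8  1.5 -0.4] | horiz rows 1 each [ 1.5 -0.4] | turn about x -0.0
0 -1 [array([269., 251.]), array([270., 290.])]
0 1 [array([363., 251.]), array([361., 290.])]
-20 -1 [array([263., 264.]), array([266., 307.])]
-20 1 [array([368., 264.]), array([366., 307.])]
-40 -1 [array([257., 280.]), array([260., 327.])]
-40 1 [array([375., 280.]), array([372., 327.])]
-50 -1 [array([253., 290.]), array([257., 339.])]
-50 1 [array([379., 290.]), array([375., 339.])]
(np.float64(224.87392389220062), np.float64(298.0930322115342))
```

View pics/w4.png

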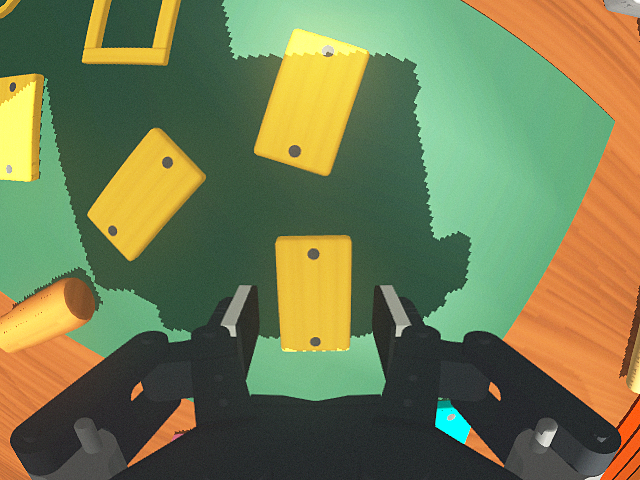

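View pics/s4c.png

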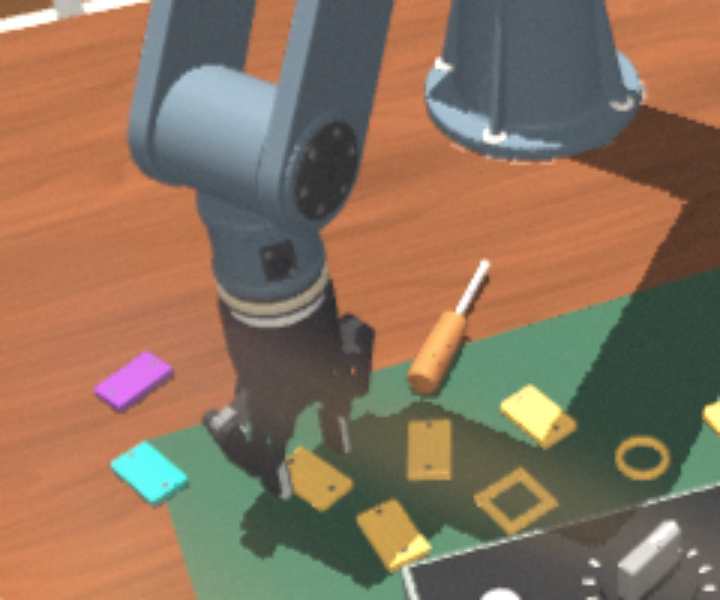

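{"api": "servo_tool", "payload": {"series": [[48,7,1.5,0,0,0,0],[48,6,0,0,0,0,0],[48,0,0,0,0,0,0],[24,0,0,0,0,0,0],[24,0,0,0,0,0,0],[24,0,0,0,0,0,0],[24,0,0,0,0,0,0]]}}

```text
t: 5.5
ee_pos: [393.0, -339.6, -36.9]
tool_rot: [-0.689, -0.158, 0.689, -0.158]
wrist_force: [-0.6, 2.2, 4.5]
width: 30.1
```

Run:
```python
from h import *
plan(393,-339,60,.45)
c=cap('wrist','w5')
```

```text
t 5.5 pos [ 393.  -339.6  -36.9] yawβ 0.45 toolx [-2.e-04  3.e-04 -1.e+00] w 30.1 F [-0.6  2.2  4.5] q [-0.93  0.78  1.85  0.    0.52  0.19]
 shift x,y,z [-96.9  -0.6  -0.2] | horiz rows 1 each [-0.6 -0.2] | turn about x -0.0
```

View pics/w5.png

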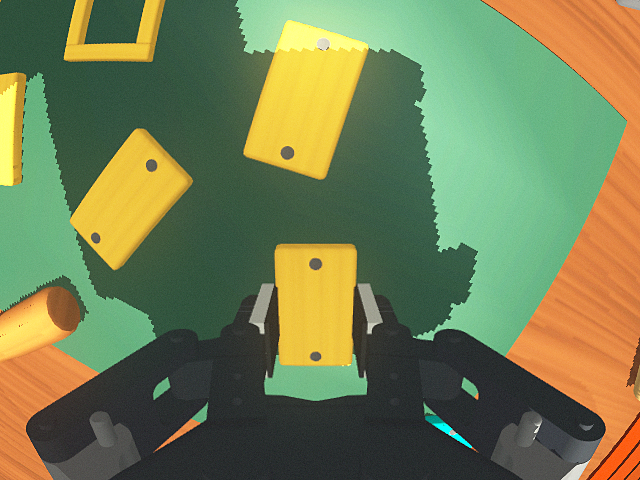

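Contact made, but 30.1 mm suggests the pads are on the rounded upper edge. Go 4 mm lower and re-grip.

{"api": "servo_tool", "payload": {"series": [[44,0,0,0,0,0,0],[44,0,0,0,0,0,0],[44,4,0,0,0,0,0],[44,0,0,0,0,0,0],[24,0,0,0,0,0,0],[24,0,0,0,0,0,0],[24,0,0,0,0,0,0],[24,0,0,0,0,0,0]]}}

```text
t: 6.55
ee_pos: [393.9, -340.9, -37.9]
tool_rot: [0.69, 0.157, -0.689, 0.159]
wrist_force: [-2.7, 2.4, 29.6]
width: 30.3
```

Run:
```python
from h import *
plan(393,-339,60,.45)
```

```text
t 6.55 pos [ 393.9 -340.9  -37.9] yawβ 0.45 toolx [ 0.0021 -0.003  -1.    ] w 30.3 F [-2.7  2.4 29.6] q [-0.93  0.78  1.84 -0.    0.52  0.19]
 shift x,y,z [-97.9  -1.8  -0.1] | horiz rows 1 each [-1.8 -0.1] | turn about x 0.0
```

{"api": "servo_tool", "payload": {"series": [[24,-10,0,0,0,0,0],[24,-40,0,0,0,0,0],[24,-60,0,0,0,0,0],[24,0,0,0,0,0,0]]}}

```text
t: 7.05
ee_pos: [395.4, -342.5, 72.4]
tool_rot: [0.691, 0.155, -0.688, 0.161]
wrist_force: [0.0, -0.5, -1.7]
width: 30.1
```

Run:
```python
from h import *
plan(470,166,70,.081)
c=cap('wrist','w6')
```

```text
t 7.05 pos [ 395.4 -342.5   72.4] yawβ 0.45 toolx [ 0.0057 -0.0075 -1.    ] w 30.1 F [ 0.  -0.5 -1.7] q [-0.93  0.57  1.8   0.    0.76  0.19]
 shift x,y,z [  -1.  -425.5 -288.4] | horiz rows 9 each [-47.3 -32. ] | turn about x 0.369
```

View pics/w6.png

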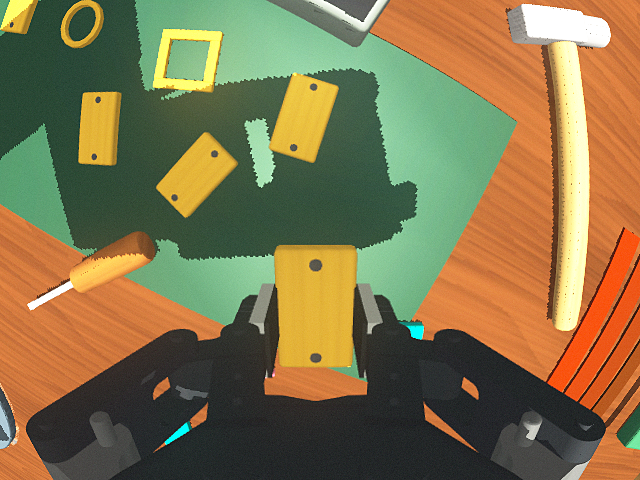

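{"api": "servo_tool", "payload": {"series": [[24,0,-47,-32,0,0,0],[24,0,-47,-32,0,0,0],[24,0,-47,-32,0,0,0],[24,0,-47,-32,0,0,0],[24,0,-47,-32,0,0,0],[24,0,-47,-32,0,0,0],[24,0,-47,-32,0,0,0],[24,0,-47,-32,0,0,0],[24,0,-47,-32,0,0,0],[24,0,0,0,0.18,0,0],[24,0,0,0,0.18,0,0],[24,0,0,0,0,0,0],[24,0,0,0,0,0,0]]}}

```text
t: 8.72
ee_pos: [467.8, 166.0, 67.8]
tool_rot: [-0.706, -0.032, 0.707, -0.033]
wrist_force: [-0.6, -0.5, -2.2]
width: 30.1
```

Run:
```python
from h import *
plan(470,166,-29,.081)
c=cap('wrist','w7')
print([np.round(w2px(c,p,'wrist')) for p in [(470,166,15),(542,172,15),(614,178,15),(497,232,15),(577,238,15)]])
```

```text
t 8.72 pos [467.8 166.   67.8] yawβ 0.092 toolx [-2.3e-03 -3.0e-04 -1.0e+00] w 30.1 F [-0.6 -0.5 -2.2] q [ 0.12  0.56  1.86 -0.    0.72  1.59]
 shift x,y,z [96.8  0.2 -2.4] | horiz rows 1 each [ 0.2 -2.4] | turn about x 0.011
[array([315., 239.]), array([316., 126.]), array([317.,  15.]), array([217., 190.]), array([217.,  66.])]
```

View pics/w7.png

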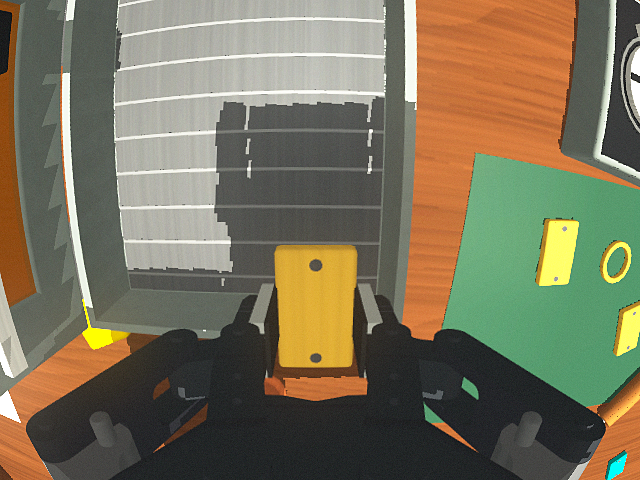

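{"api": "servo_tool", "payload": {"series": [[24,45,0,-3,0,0,0],[24,40,0,0,0,0,0],[24,0,0,0,0,0,0],[24,9,0,0,0,0,0],[24,3,0,0,0,0,0],[24,0,0,0,0,0,0]]}}

```text
t: 9.52
ee_pos: [474.1, 167.2, -24.9]
tool_rot: [0.709, 0.032, -0.704, 0.032]
wrist_force: [-0.8, 2.6, 11.0]
width: 30.0
```

Run:
```python
from h import *
plan(470,166,-31,.081)
```

```text
t 9.53 pos [474.1 167.2 -24.9] yawβ 0.09 toolx [ 0.0068  0.001  -1.    ] w 30.0 F [-0.8  2.6 11. ] q [0.12 0.74 1.89 0.   0.5  1.6 ]
 shift x,y,z [6.1 0.9 4.2] | horiz rows 1 each [0.9 4.2] | turn about x 0.009
```

Bed contact felt (11 N). Release gently to 46 mm and rise.

{"api": "servo_tool", "payload": {"series": [[46,-1,0,0,0,0,0],[46,0,0,0,0,0,0],[46,0,0,0,0,0,0],[46,-40,0,0,0,0,0],[46,-60,0,0,0,0,0],[46,0,0,0,0,0,0]]}}

```text
t: 10.28
ee_pos: [476.2, 167.3, 78.5]
tool_rot: [0.711, 0.032, -0.702, 0.032]
wrist_force: [0.7, 0.1, -0.5]
width: 46.0
```

Run:
```python
from h import *
import pickle
plan(402,-250,70,-.38)
c=cap('wrist','w8');pickle.dump(c,open('w8.pkl','wb'))
c=cap('top','t8');pickle.dump(c,open('t8.pkl','wb'))
```

```text
t 10.28 pos [476.2 167.3  78.5] yawβ 0.091 toolx [ 0.0137  0.0016 -0.9999] w 46.0 F [ 0.7  0.1 -0.5] q [0.12 0.54 1.85 0.   0.74 1.6 ]
 shift x,y,z [  6.8 408.9 111.7] | horiz rows 8 each [51.1 14. ] | turn about x 0.471
```

View pics/w8.png

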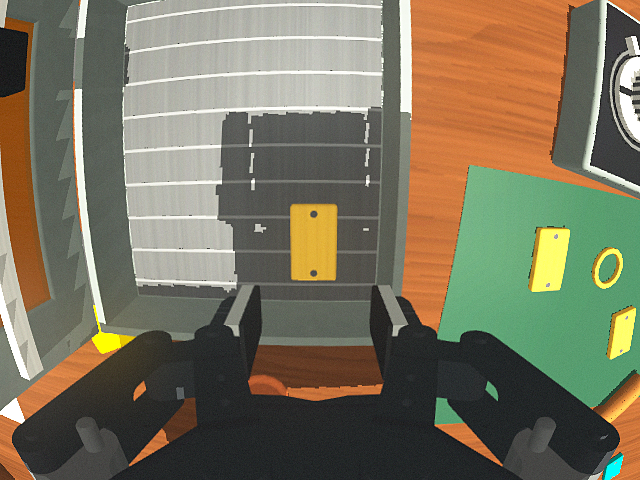

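View pics/t8.png

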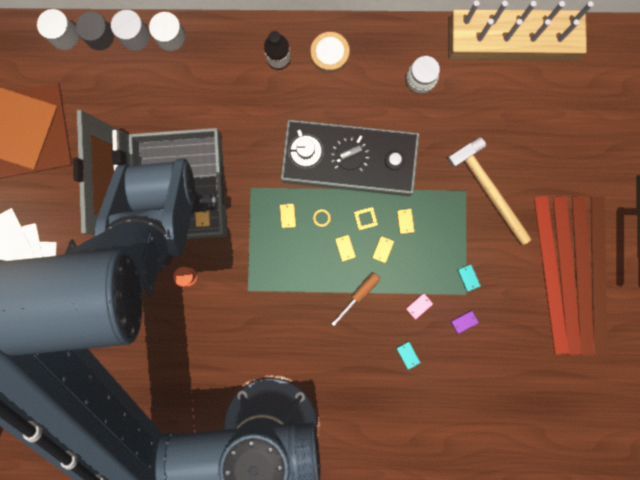

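```bash
cat >> h.py <<'E'
def blanks(c,roi=(248,190,468,300),show=True):
    x0,y0,x1,y1=roi
    hsv=cv2.cvtColor(c['image'][:,:,::-1].copy(),cv2.COLOR_BGR2HSV)
    m=cv2.inRange(hsv,(18,110,90),(34,255,255)); k=np.zeros_like(m);k[y0:y1,x0:x1]=m[y0:y1,x0:x1]
    out=[]
    for ct in cv2.findContours(k,cv2.RETR_EXTERNAL,cv2.CHAIN_APPROX_NONE)[0]:
        if cv2.contourArea(ct)<60: continue
        M=np.zeros_like(k);cv2.drawContours(M,[ct],-1,255,-1);vis=cv2.bitwise_and(M,k)
        ys,xs=np.nonzero(M); fill=(vis>0).sum()/(M>0).sum()
        P=np.array([px2w(c,u,v,9)[:2] for u,v in zip(xs,ys)])
        w,V=np.linalg.eigh(np.cov(P.T)); l=V[:,1]*np.sign(V[0,1])
        print('px',xs.mean().round(1),ys.mean().round(1),'area',len(xs),'fill',round(fill,2),'xy',P.mean(0).round(1),'LxW',np.sqrt(12*w[::-1]).round(1),'ang',np.arctan2(l[1],l[0]).round(3))
def tilt():
    m=R.from_quat(robot.get_obs()['tool_rot']).as_matrix(); d=m.T@np.array([0,0,-1.]); v=np.cross([1,0,0],d); print(' tilt fix rotvec y,z',v[1:].round(4))
E
python3 - <<'E'
from h import *
import pickle
blanks(pickle.load(open('t8.pkl','rb')))
tilt()
E
```

```text
px 321.3 217.5 area 233 fill 0.5 xy [ 472.1 -108.2] LxW [35.6 33.5] ang -1.524
px 405.2 220.9 area 345 fill 0.44 xy [ 467.1 -300.8] LxW [54.9 33.1] ang 0.14
px 365.1 217.3 area 135 fill 0.96 xy [ 473.9 -208.7] LxW [56.6 45.6] ang -1.14
px 287.4 215.5 area 334 fill 0.41 xy [475.6 -30. ] LxW [54.7 32.5] ang 0.115
 tilt fix rotvec y,z [-0.0045  0.0001]
```

Run:
```python
from h import *
plan(404,-164,70,.327)
```

```text
t 10.38 pos [472.7 166.8  74.7] yawβ 0.09 toolx [ 4.5e-03  5.0e-04 -1.0e+00] w 45.7 F [-0.4 -0.1  0.3] q [0.12 0.55 1.85 0.   0.73 1.6 ]
 shift x,y,z [  4.3 323.2  98.2] | horiz rows 6 each [53.9 16.4] | turn about x -0.237
```

{"api": "servo_tool", "payload": {"series": [[46,0,54,16.4,0,0,0],[46,0,54,16.4,0,0,0],[46,0,54,16.4,0,0,0],[46,0,54,16.4,0,0,0],[46,0,54,16.4,0,0,0],[46,0,54,16.4,0,0,0],[46,4,0,0,-0.12,0,0],[46,0,0,0,-0.117,0,0],[46,0,0,0,0,0,0],[46,0,0,0,0,0,0]]}}

```text
t: 11.62
ee_pos: [402.3, -164.5, 68.4]
tool_rot: [-0.697, -0.115, 0.698, -0.114]
wrist_force: [-0.0, -0.2, -0.2]
width: 46.2
```

```bash
cat >> h.py <<'E'
def corners(x,y,a,z=9):
    return [(x+k*np.cos(a)-s*np.sin(a),y+k*np.sin(a)+s*np.cos(a),z) for k,s in ((-27,-16),(27,-16),(27,16),(-27,16))]
def wcheck(fn,x,y,a,z=9):
    c=cap('wrist');im=c['image'][:,:,::-1].copy()
    cv2.polylines(im,[np.array([w2px(c,p,'wrist') for p in corners(x,y,a,z)],int).reshape(-1,1,2)],True,(0,0,255),1)
    cv2.imwrite('pics/'+fn+'.png',im)
E
python3 - <<'E'
from h import *
plan(404,-164,-36,.327); tilt()
wcheck('w9',404,-164,.327)
E
```

```text
t 11.62 pos [ 402.3 -164.5   68.4] yawβ 0.325 toolx [-1.e-03  8.e-04 -1.e+00] w 46.2 F [-0.  -0.2 -0.2] q [-0.65  0.51  2.01  0.    0.62  0.6 ]
 shift x,y,z [104.4   0.2  -1.8] | horiz rows 1 each [ 0.2 -1.8] | turn about x -0.002
 tilt fix rotvec y,z [0.0007 0.001 ]
```

View pics/w9.png

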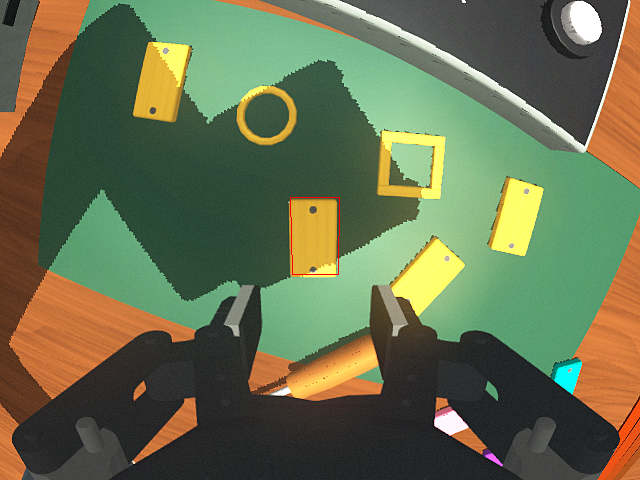

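{"api": "servo_tool", "payload": {"series": [[46,50,0,-1.8,0,0,0],[46,40,0,0,0,0,0],[46,14,0,0,0,0,0],[46,0,0,0,0,0,0],[24,0,0,0,0,0,0],[24,0,0,0,0,0,0],[24,0,0,0,0,0,0],[24,0,0,0,0,0,0],[24,-10,0,0,0,0,0],[24,-40,0,0,0,0,0],[24,-60,0,0,0,0,0],[24,0,0,0,0,0,0]]}}

```text
t: 13.18
ee_pos: [407.0, -166.2, 78.9]
tool_rot: [0.7, 0.112, -0.695, 0.118]
wrist_force: [0.2, -0.2, -1.0]
width: 29.8
```

Run:
```python
from h import *
plan(542,172,70,.081); tilt()
cap('wrist','w10')
```

```text
t 13.18 pos [ 407.  -166.2   78.9] yawβ 0.327 toolx [ 0.0083 -0.0063 -0.9999] w 29.8 F [ 0.2 -0.2 -1. ] q [-0.64  0.49  2.   -0.    0.64  0.6 ]
 shift x,y,z [   7.9 -276.9 -236.5] | horiz rows 7 each [-39.6 -33.8] | turn about x 0.246
 tilt fix rotvec y,z [-0.0059 -0.0086]
```

View pics/w10.png

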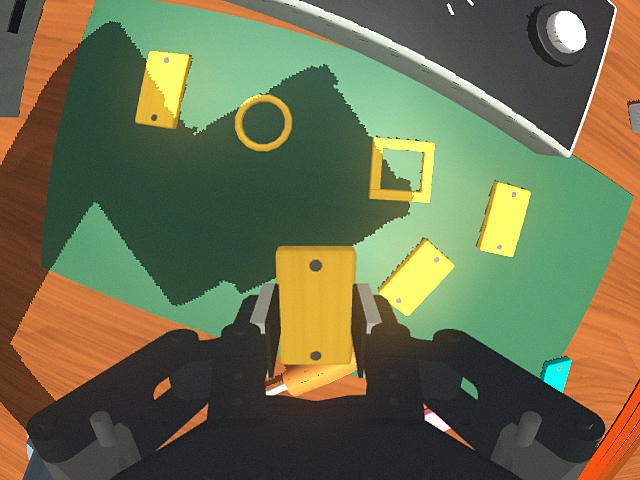

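{"api": "servo_tool", "payload": {"series": [[24,0,-39.2,-34.1,0,0,0],[24,0,-39.2,-34.1,0,0,0],[24,0,-39.2,-34.1,0,0,0],[24,0,-39.2,-34.1,0,0,0],[24,0,-39.2,-34.1,0,0,0],[24,0,-39.2,-34.1,0,0,0],[24,0,-39.2,-34.1,0,0,0],[24,0,0,0,0.126,0,0],[24,0,0,0,0.12,0,0],[24,0,0,0,0,0,0],[24,0,0,0,0,0,0]]}}

```text
t: 14.6
ee_pos: [541.5, 171.9, 73.7]
tool_rot: [-0.706, -0.029, 0.707, -0.029]
wrist_force: [-0.3, 0.5, -0.4]
width: 29.8
```

Run:
```python
from h import *
plan(542,172,-25,.081); tilt()
wcheck('w11',542,172,.081,15)
```

```text
t 14.6 pos [541.5 171.9  73.7] yawβ 0.082 toolx [-2.3e-03 -3.0e-04 -1.0e+00] w 29.8 F [-0.3  0.5 -0.4] q [ 0.11  0.62  1.68 -0.    0.85  1.6 ]
 shift x,y,z [98.7 -0.1 -0.8] | horiz rows 1 each [-0.1 -0.8] | turn about x 0.001
 tilt fix rotvec y,z [ 0.0024 -0.0001]
```

View pics/w11.png

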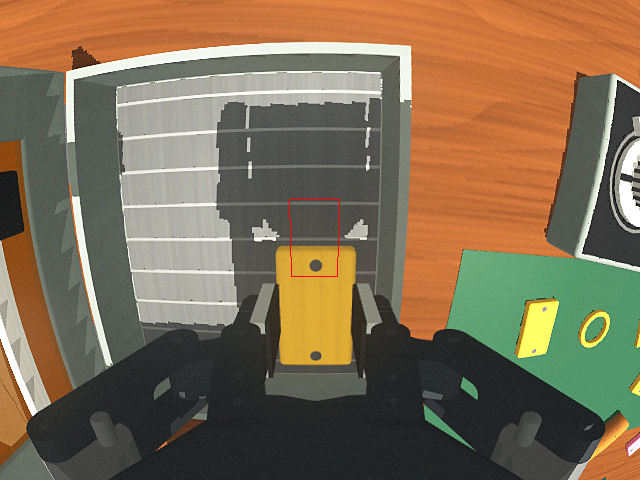

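{"api": "servo_tool", "payload": {"series": [[24,50,0,-0.8,0,0,0],[24,40,0,0,0,0,0],[24,5,0,0,0,0,0],[24,3,0,0,0,0,0],[24,0,0,0,0,0,0],[46,0,0,0,0,0,0],[46,0,0,0,0,0,0],[46,0,0,0,0,0,0],[46,-40,0,0,0,0,0],[46,-55,0,0,0,0,0],[46,0,0,0,0,0,0],[46,0,0,0,0,0,0]]}}

```text
t: 16.15
ee_pos: [542.5, 172.0, 71.7]
tool_rot: [-0.706, -0.028, 0.707, -0.029]
wrist_force: [-0.6, 0.1, -1.3]
width: 46.0
```

Run:
```python
from h import *
plan(402,-250,70,-.38); tilt()
wcheck('w12',542,172,.081,15)
c=cap('top','t12'); i=cv2.imread('pics/t12.png');cv2.imwrite('pics/t12c.png',cv2.resize(i[110:310,110:480],None,fx=2.1,fy=2.1,interpolation=cv2.INTER_CUBIC))
```

```text
t 16.15 pos [542.5 172.   71.7] yawβ 0.081 toolx [-7.e-04 -2.e-04 -1.e+00] w 46.0 F [-0.6  0.1 -1.3] q [ 0.11  0.62  1.68 -0.    0.84  1.6 ]
 shift x,y,z [  1.9 409.3 174.1] | horiz rows 8 each [51.2 21.8] | turn about x 0.461
 tilt fix rotvec y,z [ 0.0007 -0.0002]
```

View pics/w12.png

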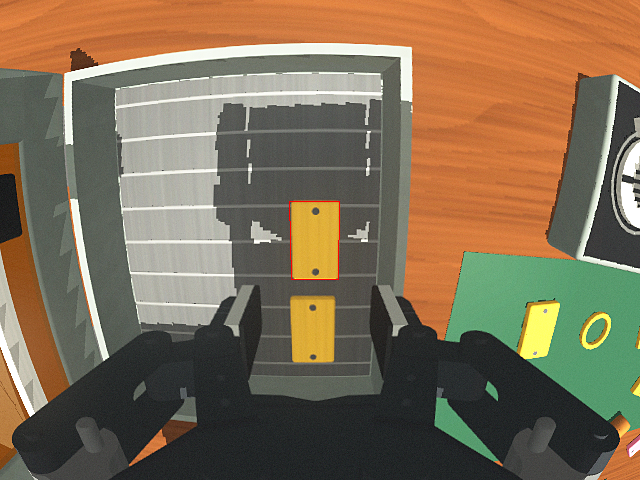

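View pics/t12c.png

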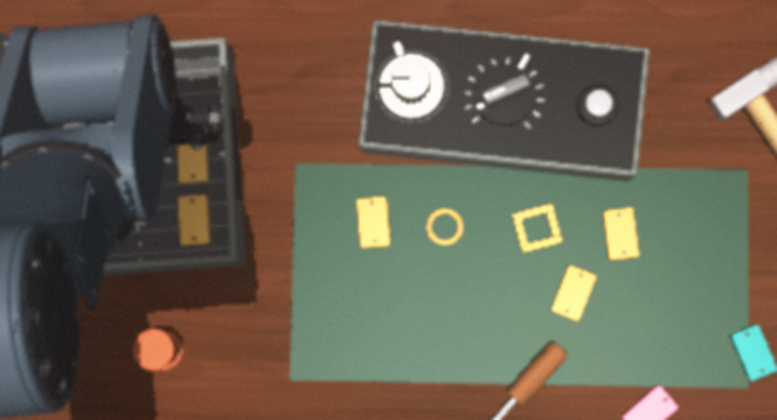

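Two are on the bed and the remaining three are unmoved. Next is C.

{"api": "servo_tool", "payload": {"series": [[46,0,51.2,21.8,0,0,0],[46,0,51.2,21.8,0,0,0],[46,0,51.2,21.8,0,0,0],[46,0,51.2,21.8,0,0,0],[46,0,51.2,21.8,0,0,0],[46,0,51.2,21.8,0,0,0],[46,0,51.2,21.8,0,0,0],[46,0,51.2,21.8,0,0,0],[46,0,0,0,0.16,0,0],[46,0,0,0,0.15,0,0],[46,0,0,0,0.15,0,0],[46,0,0,0,0,0,0],[46,0,0,0,0,0,0]]}}

```text
t: 17.88
ee_pos: [402.0, -249.7, 71.1]
tool_rot: [-0.694, 0.132, 0.695, 0.133]
wrist_force: [0.5, 0.4, 0.5]
width: 46.2
```

Run:
```python
from h import *
plan(402,-250,-36,-.38); tilt()
wcheck('w13',402,-250,-.38)
```

```text
t 17.88 pos [ 402.  -249.7   71.1] yawβ -0.377 toolx [-0.0012  0.0012 -1.    ] w 46.2 F [0.5 0.4 0.5] q [-0.79  0.53  1.92 -0.    0.69  1.16]
 shift x,y,z [107.1   0.4  -0.3] | horiz rows 1 each [ 0.4 -0.3] | turn about x 0.003
 tilt fix rotvec y,z [0.0016 0.0007]
```

View pics/w13.png

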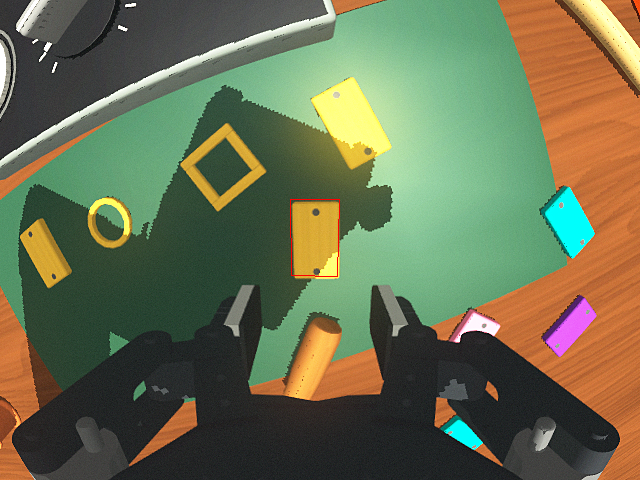

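{"api": "servo_tool", "payload": {"series": [[46,50,0,0,0,0,0],[46,40,0,0,0,0,0],[46,17,0,0,0,0,0],[46,0,0,0,0,0,0],[24,0,0,0,0,0,0],[24,0,0,0,0,0,0],[24,0,0,0,0,0,0],[24,0,0,0,0,0,0],[24,-10,0,0,0,0,0],[24,-40,0,0,0,0,0],[24,-60,0,0,0,0,0],[24,0,0,0,0,0,0],[24,0,0,0,0,0,0]]}}

```text
t: 19.55
ee_pos: [402.0, -249.8, 75.1]
tool_rot: [0.694, -0.133, -0.694, -0.133]
wrist_force: [0.4, -0.8, -1.4]
width: 30.2
```

Run:
```python
from h import *
plan(614,178,75,.081); tilt()
cap('wrist','w14')
```

```text
t 19.55 pos [ 402.  -249.8   75.1] yawβ -0.379 toolx [ 1.e-04 -1.e-04 -1.e+00] w 30.2 F [ 0.4 -0.8 -1.4] q [-0.79  0.53  1.92 -0.    0.7   1.16]
 shift x,y,z [ 1.000e-01 -4.759e+02 -3.860e+01] | horiz rows 8 each [-59.5  -4.8] | turn about x -0.46
 tilt fix rotvec y,z [-0.0001 -0.0001]
```

View pics/w14.png

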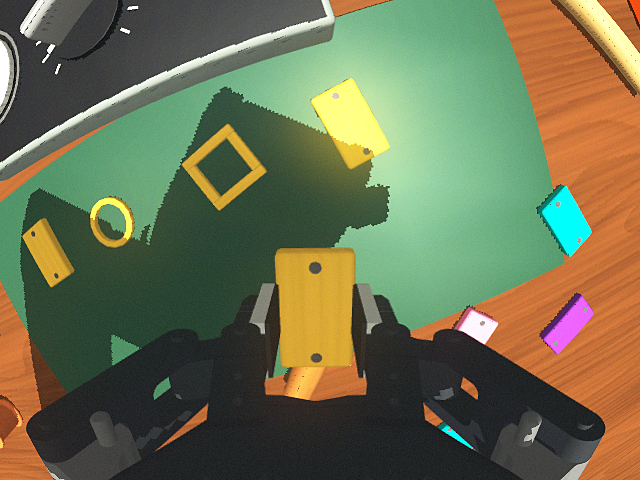

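{"api": "servo_tool", "payload": {"series": [[24,-20,-53,-4.3,0,0,0],[24,0,-53,-4.3,0,0,0],[24,0,-53,-4.3,0,0,0],[24,0,-53,-4.3,0,0,0],[24,0,-53,-4.3,0,0,0],[24,0,-53,-4.3,0,0,0],[24,0,-53,-4.3,0,0,0],[24,0,-53,-4.3,0,0,0],[24,0,-52,-4.3,0,0,0],[24,0,0,0,-0.16,0,0],[24,0,0,0,-0.15,0,0],[24,20,0,0,-0.15,0,0],[24,0,0,0,0,0,0],[24,0,0,0,0,0,0]]}}

```text
t: 21.35
ee_pos: [613.9, 177.6, 73.6]
tool_rot: [-0.706, -0.028, 0.707, -0.028]
wrist_force: [0.3, 0.5, -1.2]
width: 29.7
```

Run:
```python
from h import *
plan(614,178,-25,.081); tilt()
wcheck('w15',614,178,.081,15)
```

```text
t 21.35 pos [613.9 177.6  73.6] yawβ 0.079 toolx [-2.4e-03 -2.0e-04 -1.0e+00] w 29.7 F [ 0.3  0.5 -1.2] q [0.11 0.69 1.49 0.   0.96 1.6 ]
 shift x,y,z [98.6 -0.4 -0.4] | horiz rows 1 each [-0.4 -0.4] | turn about x -0.002
 tilt fix rotvec y,z [ 0.0024 -0.    ]
```

View pics/w15.png

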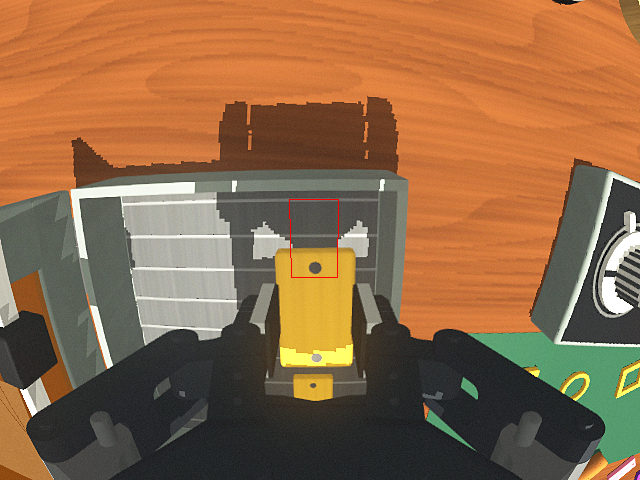

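{"api": "servo_tool", "payload": {"series": [[24,50,0,0,0,0,0],[24,40,0,0,0,0,0],[24,5,0,0,0,0,0],[24,3,0,0,0,0,0],[24,0,0,0,0,0,0],[46,0,0,0,0,0,0],[46,0,0,0,0,0,0],[46,0,0,0,0,0,0],[46,-40,0,0,0,0,0],[46,-60,0,0,0,0,0],[46,-20,0,0,0,0,0],[46,0,0,0,0,0,0]]}}

```text
t: 22.9
ee_pos: [615.8, 177.7, 98.9]
tool_rot: [0.708, 0.029, -0.705, 0.029]
wrist_force: [-0.2, 0.3, 0.3]
width: 46.3
```

Run:
```python
from h import *
plan(467,-301,80,.13); tilt()
wcheck('w16',614,178,.081,15)
c=cap('top','t16'); i=cv2.imread('pics/t16.png');cv2.imwrite('pics/t16c.png',cv2.resize(i[110:310,110:480],None,fx=2.1,fy=2.1,interpolation=cv2.INTER_CUBIC))
blanks(c)
```

```text
t 22.9 pos [615.8 177.7  98.9] yawβ 0.081 toolx [ 4.2e-03  3.0e-04 -1.0e+00] w 46.3 F [-0.2  0.3  0.3] q [ 0.11  0.66  1.48 -0.    1.    1.6 ]
 shift x,y,z [ 18.1 465.2 187. ] | horiz rows 9 each [51.7 20.8] | turn about x -0.049
 tilt fix rotvec y,z [-0.0042 -0.0001]
px 321.3 217.5 area 232 fill 0.49 xy [ 472.  -108.1] LxW [35.5 33.5] ang 1.544
px 405.2 220.9 area 342 fill 0.39 xy [ 467.1 -300.7] LxW [54.7 33. ] ang 0.146
px 287.4 215.5 area 333 fill 0.36 xy [475.7 -30. ] LxW [54.5 32.5] ang 0.111
```

View pics/w16.png

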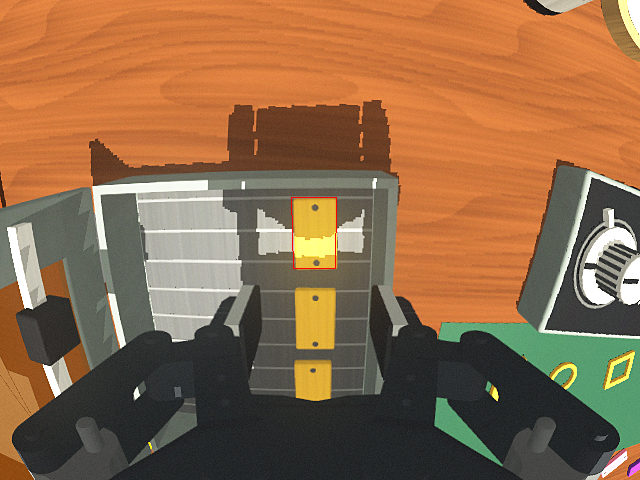

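View pics/t16c.png

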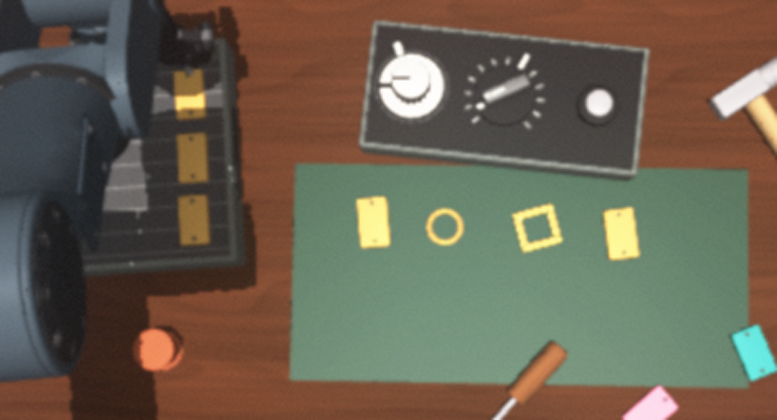

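Three are down in a row. Next is D at (467,-301).

{"api": "servo_tool", "payload": {"series": [[46,0,51.7,20.8,0,0,0],[46,0,51.7,20.8,0,0,0],[46,0,51.7,20.8,0,0,0],[46,0,51.7,20.8,0,0,0],[46,0,51.7,20.8,0,0,0],[46,0,51.7,20.8,0,0,0],[46,0,51.7,20.8,0,0,0],[46,0,51.7,20.8,0,0,0],[46,0,51.7,20.8,0,0,0],[46,20,0,0,-0.052,0,0],[46,0,0,0,0,0,0],[46,0,0,0,0,0,0]]}}

```text
t: 24.5
ee_pos: [465.0, -300.0, 75.9]
tool_rot: [-0.705, -0.048, 0.706, -0.046]
wrist_force: [-0.3, 0.5, -0.2]
width: 46.4
```

Run:
```python
from h import *
plan(467,-301,-36,.13); tilt()
wcheck('w17',467,-301,.13)
```

```text
t 24.5 pos [ 465.  -300.    75.9] yawβ 0.133 toolx [-0.0019  0.0019 -1.    ] w 46.4 F [-0.3  0.5 -0.2] q [-0.77  0.6   1.71  0.    0.83  0.66]
 shift x,y,z [111.9   1.5  -2. ] | horiz rows 1 each [ 1.5 -2. ] | turn about x 0.003
 tilt fix rotvec y,z [0.0016 0.0021]
```

View pics/w17.png

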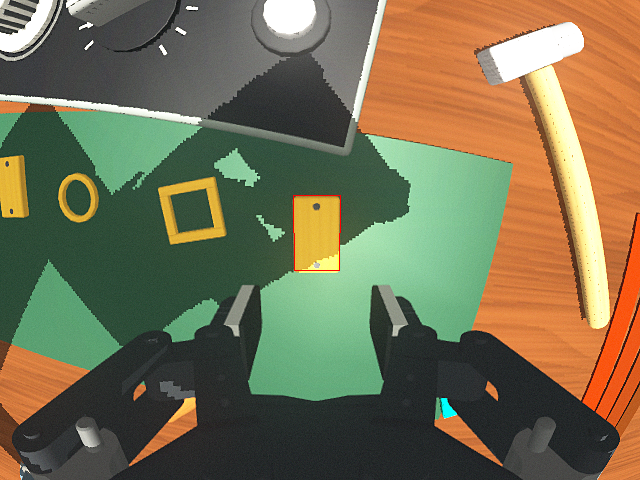

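{"api": "servo_tool", "payload": {"series": [[46,50,1.5,-2,0,0,0],[46,40,0,0,0,0,0],[46,22,0,0,0,0,0],[46,0,0,0,0,0,0],[24,0,0,0,0,0,0],[24,0,0,0,0,0,0],[24,0,0,0,0,0,0],[24,0,0,0,0,0,0],[24,-10,0,0,0,0,0],[24,-50,0,0,0,0,0],[24,-60,0,0,0,0,0],[24,-10,0,0,0,0,0],[24,0,0,0,0,0,0],[24,0,0,0,0,0,0]]}}

```text
t: 26.3
ee_pos: [466.4, -301.3, 93.2]
tool_rot: [-0.705, -0.048, 0.706, -0.046]
wrist_force: [-0.5, -1.0, -1.5]
width: 29.8
```

Run:
```python
from h import *
plan(497,232,92,.081); tilt()
cap('wrist','w18')
```

```text
t 26.3 pos [ 466.4 -301.3   93.2] yawβ 0.133 toolx [-0.0028  0.0027 -1.    ] w 29.8 F [-0.5 -1.  -1.5] q [-0.77  0.58  1.7  -0.    0.87  0.66]
 shift x,y,z [   2.5 -524.6 -100.9] | horiz rows 9 each [-58.3 -11.2] | turn about x 0.052
 tilt fix rotvec y,z [0.0024 0.003 ]
```

View pics/w18.png

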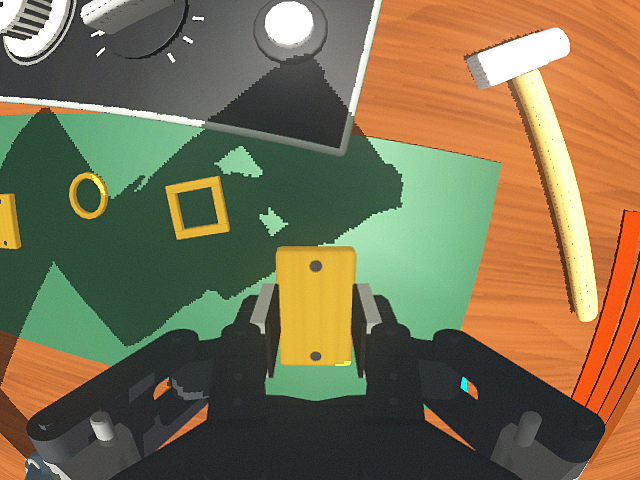

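{"api": "servo_tool", "payload": {"series": [[24,0,-58.3,-11.2,0,0,0],[24,0,-58.3,-11.2,0,0,0],[24,0,-58.3,-11.2,0,0,0],[24,0,-58.3,-11.2,0,0,0],[24,0,-58.3,-11.2,0,0,0],[24,0,-58.3,-11.2,0,0,0],[24,0,-58.3,-11.2,0,0,0],[24,0,-58.3,-11.2,0,0,0],[24,0,-58.3,-11.2,0,0,0],[24,10,0,0,0.052,0,0],[24,0,0,0,0,0,0],[24,0,0,0,0,0,0]]}}

```text
t: 27.85
ee_pos: [497.5, 230.3, 84.0]
tool_rot: [-0.706, -0.028, 0.707, -0.029]
wrist_force: [-0.3, 0.1, -1.4]
width: 29.4
```

Run:
```python
from h import *
plan(497,232,-25,.081); tilt()
wcheck('w19',497,232,.081,15)
```

```text
t 27.85 pos [497.5 230.3  84. ] yawβ 0.081 toolx [-2.1e-03 -6.0e-04 -1.0e+00] w 29.4 F [-0.3  0.1 -1.4] q [ 0.23  0.58  1.72 -0.    0.84  1.72]
 shift x,y,z [ 1.09e+02 -1.70e+00  1.00e-01] | horiz rows 1 each [-1.7  0.1] | turn about x -0.0
 tilt fix rotvec y,z [ 0.0022 -0.0004]
```

View pics/w19.png

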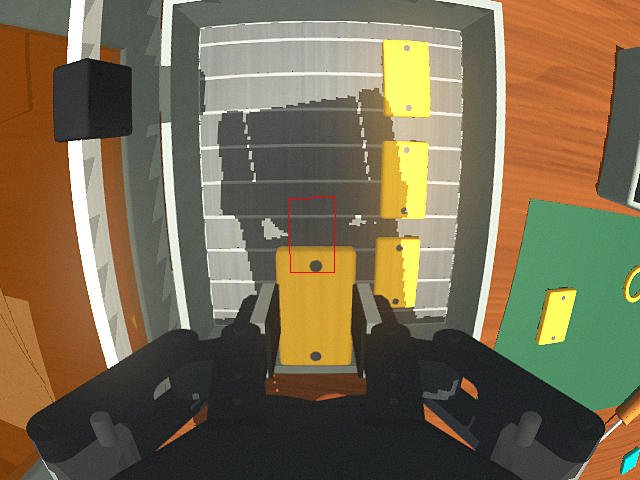

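{"api": "servo_tool", "payload": {"series": [[24,50,-1.7,0,0,0,0],[24,40,0,0,0,0,0],[24,15,0,0,0,0,0],[24,3,0,0,0,0,0],[24,0,0,0,0,0,0],[44,0,0,0,0,0,0],[44,0,0,0,0,0,0],[44,0,0,0,0,0,0],[44,-40,0,0,0,0,0],[44,-60,0,0,0,0,0],[44,-10,0,0,0,0,0],[44,0,0,0,0,0,0]]}}

```text
t: 29.4
ee_pos: [498.3, 232.9, 87.7]
tool_rot: [0.707, 0.029, -0.706, 0.028]
wrist_force: [-0.1, 0.6, -0.4]
width: 44.3
```

Run:
```python
from h import *
plan(475.7,-30,80,.111); tilt()
wcheck('w20',497,232,.081,15)
c=cap('top','t20'); i=cv2.imread('pics/t20.png');cv2.imwrite('pics/t20c.png',cv2.resize(i[110:310,110:480],None,fx=2.1,fy=2.1,interpolation=cv2.INTER_CUBIC))
blanks(c)
```

```text
t 29.4 pos [498.3 232.9  87.7] yawβ 0.081 toolx [ 1.9e-03  4.0e-04 -1.0e+00] w 44.3 F [-0.1  0.6 -0.4] q [ 0.23  0.58  1.72 -0.    0.84  1.72]
 shift x,y,z [  7.5 260.2  43.8] | horiz rows 5 each [52.   8.8] | turn about x -0.03
 tilt fix rotvec y,z [-0.0019  0.0003]
px 273.8 231.5 area 337 fill 0.45 xy [438.1   0.8] LxW [54.5 32.7] ang 0.1
px 321.3 217.5 area 231 fill 0.49 xy [ 472. -108.] LxW [35.2 33.6] ang 1.525
px 365.0 217.3 area 326 fill 0.45 xy [ 473.9 -208.6] LxW [44.2 39.6] ang -1.128
```

View pics/w20.png

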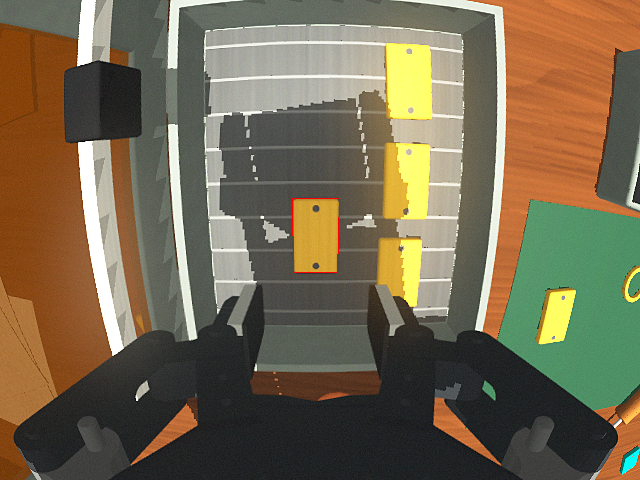

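Blank A has been knocked to (438, 1), angle 0.10, so I'll go there instead.

Run:
```python
from h import *
plan(438,1,80,.1); tilt()
c=cap('top'); blanks(c)
```

```text
t 29.5 pos [496.8 232.5  85.7] yawβ 0.081 toolx [-2.5e-03 -6.0e-04 -1.0e+00] w 44.1 F [-0.5 -1.3 -1.2] q [ 0.23  0.58  1.72 -0.    0.84  1.72]
 shift x,y,z [  6.  226.   77.3] | horiz rows 4 each [56.5 19.3] | turn about x -0.019
 tilt fix rotvec y,z [ 0.0025 -0.0004]
px 273.8 231.5 area 338 fill 0.45 xy [438.    0.8] LxW [54.6 32.8] ang 0.105
px 321.3 217.5 area 233 fill 0.49 xy [ 472.1 -108.2] LxW [35.6 33.5] ang -1.524
px 365.1 217.5 area 327 fill 0.45 xy [ 473.6 -208.7] LxW [44.  40.1] ang -1.297
```

{"api": "servo_tool", "payload": {"series": [[46,0,56.5,19.3,0,0,0],[46,0,56.5,19.3,0,0,0],[46,0,56.5,19.3,0,0,0],[46,0,56.5,19.3,0,0,0],[46,10,0,0,-0.019,0,0],[46,0,0,0,0,0,0],[46,0,0,0,0,0,0]]}}

```text
t: 30.42
ee_pos: [439.0, 2.6, 76.3]
tool_rot: [-0.706, -0.036, 0.707, -0.036]
wrist_force: [0.3, 0.0, -0.6]
width: 46.4
```

Run:
```python
from h import *
plan(438,.8,-36,.1); tilt()
wcheck('w21',438,.8,.1)
```

```text
t 30.43 pos [439.    2.6  76.3] yawβ 0.102 toolx [-1.4e-03  5.0e-04 -1.0e+00] w 46.4 F [ 0.3  0.  -0.6] q [-0.25  0.5   2.    0.    0.65  1.22]
 shift x,y,z [112.3   1.7   1.1] | horiz rows 1 each [1.7 1.1] | turn about x 0.002
 tilt fix rotvec y,z [0.0013 0.0007]
```

View pics/w21.png

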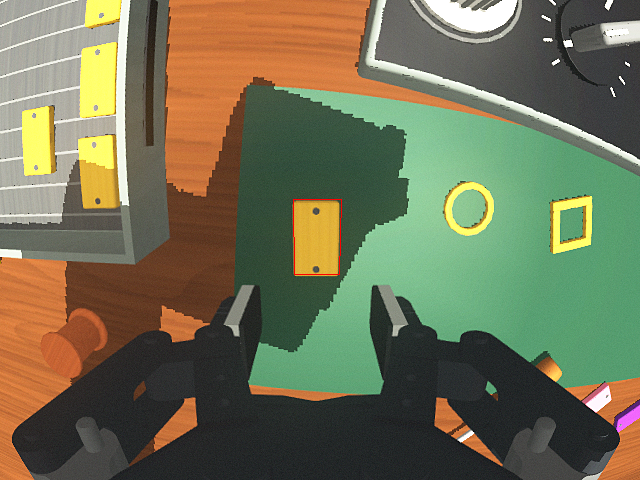

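{"api": "servo_tool", "payload": {"series": [[46,50,1.7,1,0,0,0],[46,40,0,0,0,0,0],[46,22,0,0,0,0,0],[46,0,0,0,0,0,0],[24,0,0,0,0,0,0],[24,0,0,0,0,0,0],[24,0,0,0,0,0,0],[24,0,0,0,0,0,0],[24,-10,0,0,0,0,0],[24,-50,0,0,0,0,0],[24,-60,0,0,0,0,0],[24,0,0,0,0,0,0],[24,0,0,0,0,0,0]]}}

```text
t: 32.1
ee_pos: [437.8, -0.5, 84.9]
tool_rot: [-0.706, -0.035, 0.706, -0.035]
wrist_force: [-0.5, 0.1, -1.5]
width: 29.6
```

Run:
```python
from h import *
plan(577,238,83,.081); tilt()
cap('wrist','w22')
```

```text
t 32.1 pos [437.8  -0.5  84.9] yawβ 0.1 toolx [-2.e-04 -0.e+00 -1.e+00] w 29.6 F [-0.5  0.1 -1.5] q [-0.26  0.48  1.99 -0.    0.67  1.21]
 shift x,y,z [   1.9 -223.5 -162.2] | horiz rows 5 each [-44.7 -32.4] | turn about x 0.019
 tilt fix rotvec y,z [ 0.0002 -0.    ]
```

View pics/w22.png

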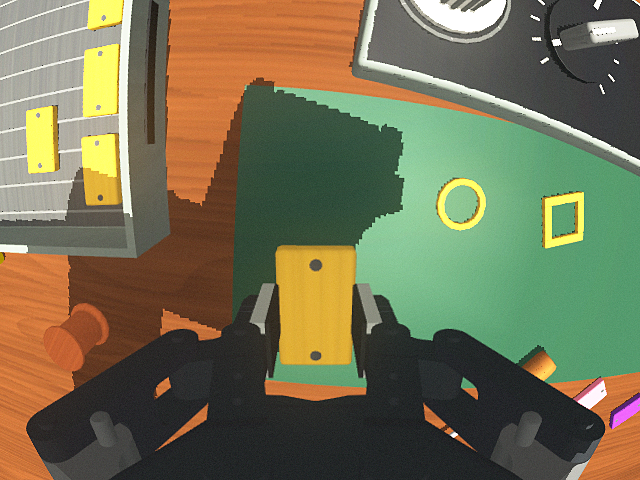

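{"api": "servo_tool", "payload": {"series": [[24,0,-44.7,-32.4,0,0,0],[24,0,-44.7,-32.4,0,0,0],[24,0,-44.7,-32.4,0,0,0],[24,0,-44.7,-32.4,0,0,0],[24,0,-44.7,-32.4,0,0,0],[24,0,0,0,0.019,0,0],[24,0,0,0,0,0,0],[24,0,0,0,0,0,0]]}}

```text
t: 33.15
ee_pos: [575.6, 236.5, 83.5]
tool_rot: [-0.705, -0.028, 0.708, -0.029]
wrist_force: [0.5, -0.1, -0.6]
width: 29.3
```

Run:
```python
from h import *
plan(577,238,-25,.081); tilt()
wcheck('w23',577,238,.081,15)
```

```text
t 33.15 pos [575.6 236.5  83.5] yawβ 0.08 toolx [-0.0038 -0.0011 -1.    ] w 29.3 F [ 0.5 -0.1 -0.6] q [ 0.21  0.66  1.53 -0.    0.95  1.7 ]
 shift x,y,z [108.5  -1.5  -1.9] | horiz rows 1 each [-1.5 -1.9] | turn about x -0.001
 tilt fix rotvec y,z [ 0.0039 -0.0008]
```

View pics/w23.png

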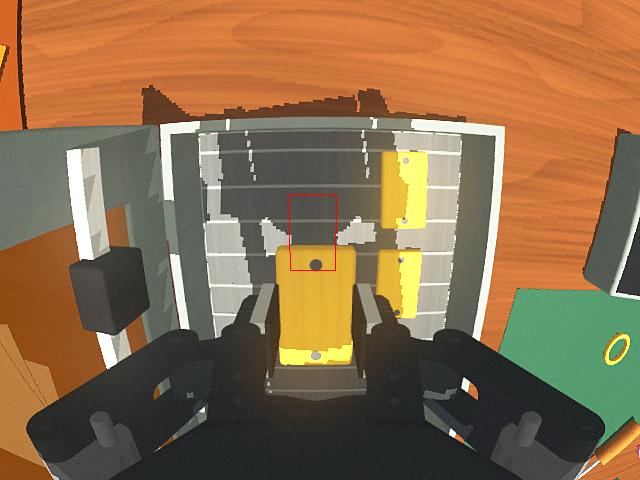

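{"api": "servo_tool", "payload": {"series": [[24,50,-1,-1,0,0,0],[24,40,0,0,0,0,0],[24,14,0,0,0,0,0],[24,3,0,0,0,0,0],[24,0,0,0,0,0,0],[44,0,0,0,0,0,0],[44,0,0,0,0,0,0],[44,0,0,0,0,0,0],[44,-40,0,0,0,0,0],[44,-60,0,0,0,0,0],[44,-20,0,0,0,0,0],[44,0,0,0,0,0,0]]}}

```text
t: 34.7
ee_pos: [579.8, 239.5, 100.1]
tool_rot: [0.708, 0.029, -0.705, 0.028]
wrist_force: [0.6, 0.9, -0.2]
width: 43.9
```

Run:
```python
from h import *
plan(538,60,100,.081); tilt()
wcheck('w24',577,238,.081,15)
```

```text
t 34.7 pos [579.8 239.5 100.1] yawβ 0.081 toolx [ 0.0049  0.0011 -1.    ] w 43.9 F [ 0.6  0.9 -0.2] q [ 0.21  0.64  1.51 -0.    0.98  1.7 ]
 shift x,y,z [ -0.3 175.5  56.2] | horiz rows 4 each [43.9 14. ] | turn about x -0.0
 tilt fix rotvec y,z [-0.005   0.0007]
```

View pics/w24.png

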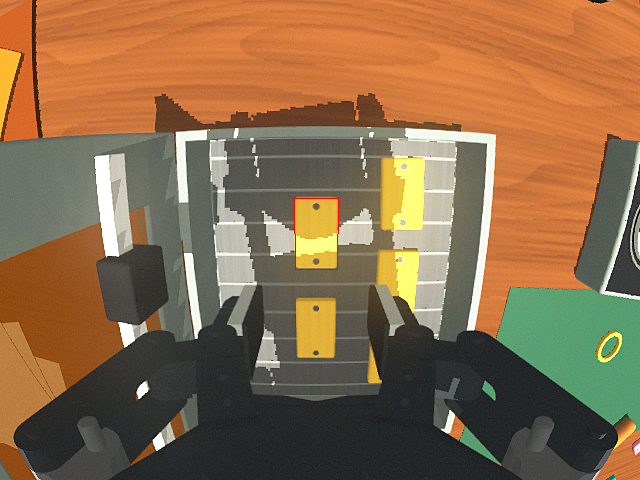

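All five are flat on the bed, none overlapping. Now the hood: I'll estimate its angle while rising and turning the tool 90° for a clear approach from behind.

{"api": "servo_tool", "payload": {"series": [[0,-50,0,0,0,0,0],[0,-50,0,0,0,0,0],[0,-50,0,0,-0.174,0,0],[0,-50,0,0,-0.174,0,0],[0,0,0,0,-0.174,0,0],[0,0,0,0,-0.174,0,0],[0,0,0,0,-0.174,0,0],[0,0,0,0,-0.174,0,0],[0,0,0,0,-0.174,0,0],[0,0,0,0,-0.174,0,0],[0,0,0,0,-0.174,0,0],[0,0,0,0,0,0,0],[0,0,0,0,0,0,0]]}}

```text
t: 36.38
ee_pos: [577.8, 239.0, 296.4]
tool_rot: [0.481, 0.519, -0.482, 0.518]
wrist_force: [0.2, 0.3, -0.6]
width: -0.1
```

```bash
cat >> h.py <<'E'
EC=np.array([538,220.]);EY=.081
eu=np.array([np.cos(EY),np.sin(EY),0]);ev=np.array([-np.sin(EY),np.cos(EY),0]);ez=np.array([0,0,1.])
H=np.array([*EC,60.5])+100*ev
def hood(l,r,n,th): return H+l*eu+r*(-np.cos(th)*ev+np.sin(th)*ez)+n*(np.sin(th)*ev+np.cos(th)*ez)
E
python3 - <<'E'
from h import *
import pickle
c=pickle.load(open('top0.pkl','rb'));s=pickle.load(open('scene0.pkl','rb'))
print('obs top inner edge corners (82,110.5)?',[(65+a/4,100+b/4) for a,b in [(68,40),(83,533),(50,42),(66,533)]])
print('obs scene corners inner', [(400+a/3,120+b/3) for a,b in [(320,17),(580,185)]])
for th in (1.65,1.7,1.75,1.8,1.85,1.9):
    print(th,[np.round(w2px(c,hood(l,200,n,th)),1).tolist() for l,n in [(120,0),(-120,0),(120,10),(-120,10)]],[np.round(w2px(s,hood(l,200,0,th)),1).tolist() for l in (-120,120)])
plan(*(H+105*ev)[:2],300,np.pi/2+EY); print(H)
E
```

```text
obs top inner edge corners (82,110.5)? [(82.0, 110.0), (85.75, 233.25), (77.5, 110.5), (81.5, 233.25)]
obs scene corners inner [(506.6666666666667, 125.66666666666667), (593.3333333333334, 181.66666666666666)]
1.65 [[87.2, 108.1], [91.7, 231.8], [82.3, 108.5], [86.6, 232.2]] [[499.4, 126.0], [587.9, 183.2]]
1.7 [[82.3, 108.6], [86.7, 232.2], [77.5, 109.1], [81.8, 232.6]] [[502.6, 125.3], [591.3, 182.1]]
1.75 [[77.6, 109.2], [81.8, 232.6], [72.9, 109.8], [77.1, 233.0]] [[505.7, 124.8], [594.4, 181.2]]
1.8 [[73.0, 109.8], [77.2, 233.1], [68.5, 110.5], [72.6, 233.5]] [[508.7, 124.5], [597.5, 180.6]]
1.85 [[68.6, 110.6], [72.7, 233.5], [64.3, 111.3], [68.3, 234.0]] [[511.6, 124.4], [600.3, 180.2]]
1.9 [[64.4, 111.4], [68.4, 234.0], [60.3, 112.2], [64.2, 234.5]] [[514.4, 124.5], [603.0, 180.1]]
t 36.38 pos [577.8 239.  296.4] yawβ 1.644 toolx [-2.5e-03 -5.0e-04 -1.0e+00] w -0.1 F [ 0.2  0.3 -0.6] q [0.21 0.44 1.3  0.   1.41 0.14]
 shift x,y,z [  -3.6  -42.6 -189. ] | horiz rows 4 each [-10.7 -47.3] | turn about x -0.007
[529.90885444 319.67212932  60.5       ]
```

{"api": "servo_tool", "payload": {"series": [[0,0,-10.7,-47.3,0,0,0],[0,0,-10.7,-47.3,0,0,0],[0,0,-10.7,-47.3,0,0,0],[0,0,-10.7,-47.3,-0.007,0,0],[0,0,0,0,0,0,0],[0,0,0,0,0,0,0]]}}

```text
t: 37.12
ee_pos: [521.1, 424.2, 297.3]
tool_rot: [0.479, 0.52, -0.479, 0.52]
wrist_force: [0.2, -0.9, 0.9]
width: -0.0
```

Run:
```python
from h import *
plan(*(H+105*ev)[:2],200,np.pi/2+EY); tilt()
cap('wrist','w25');cap('scene','s25')
```

```text
t 37.12 pos [521.1 424.2 297.3] yawβ 1.653 toolx [-5.0e-04 -1.1e-03 -1.0e+00] w -0.0 F [ 0.2 -0.9  0.9] q [ 0.52  0.51  1.17 -0.    1.46  0.44]
 shift x,y,z [97.3  0.4 -0.2] | horiz rows 1 each [ 0.4 -0.2] | turn about x 0.002
 tilt fix rotvec y,z [0.001  0.0006]
```

View pics/w25.png

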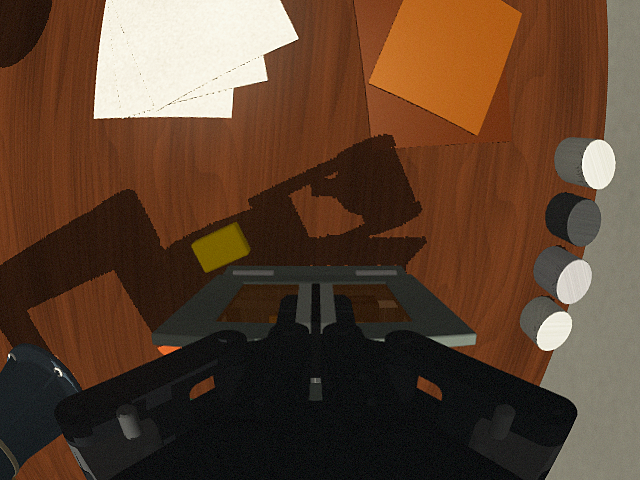

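View pics/s25.png

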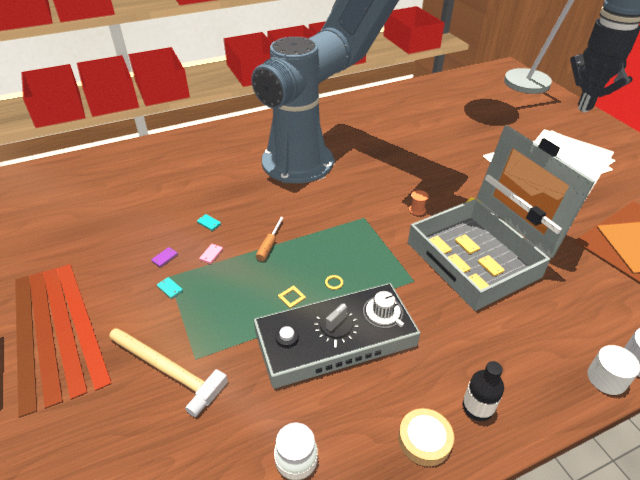

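{"api": "servo_tool", "payload": {"series": [[0,50,0,0,0,0,0],[0,50,0,0,0,0,0],[0,0,0,25,0,0,0],[0,0,0,20,0,0,0],[0,2,0,12,0,0,0],[0,2,0,20,0,0,0],[0,2,0,20,0,0,0],[0,3,0,20,0,0,0],[0,3,0,20,0,0,0],[0,0,0,0,0,0,0]]}}

```text
t: 38.48
ee_pos: [532.1, 285.3, 185.0]
tool_rot: [0.478, 0.52, -0.481, 0.52]
wrist_force: [0.7, 0.4, -0.9]
width: -0.4
```

Run:
```python
from h import *
plan(*(H-31.5*ev)[:2],185,np.pi/2+EY); tilt()
cap('wrist','w26');cap('scene','s26')
```

```text
t 38.48 pos [532.1 285.3 185. ] yawβ 1.652 toolx [-0.0024 -0.0023 -1.    ] w -0.4 F [ 0.7  0.4 -0.9] q [ 0.31  0.51  1.49 -0.    1.14  0.23]
 shift x,y,z [-0.   0.6 -2.9] | horiz rows 1 each [ 0.6 -2.9] | turn about x -0.0
 tilt fix rotvec y,z [0.0021 0.0026]
```

View pics/s26.png

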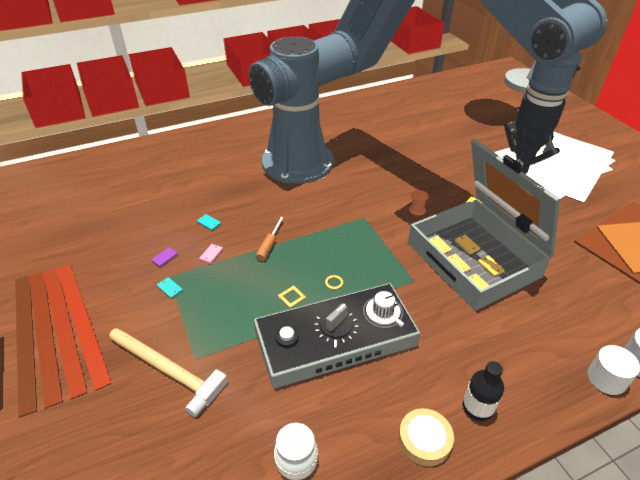

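{"api": "servo_tool", "payload": {"series": [[0,7,0,17,0,0,0],[0,8,0,19,0,0,0],[0,12,0,17,0,0,0],[0,13,0,16,0,0,0],[0,15,0,13,0,0,0],[0,17,0,13,0,0,0],[0,18,0,9,0,0,0],[0,19,0,8,0,0,0],[0,0,0,0,0,0,0]]}}

```text
t: 39.7
ee_pos: [539.8, 174.6, 74.5]
tool_rot: [0.478, 0.521, -0.481, 0.519]
wrist_force: [-0.0, 0.6, -0.6]
width: -0.3
```

Run:
```python
from h import *
plan(*(H-154*ev)[:2],35,np.pi/2+EY); tilt()
cap('wrist','w27');cap('scene','s27')
```

```text
t 39.7 pos [539.8 174.6  74.5] yawβ 1.652 toolx [-0.0058 -0.0011 -1.    ] w -0.3 F [-0.   0.6 -0.6] q [ 0.12  0.62  1.68 -0.    0.85  0.04]
 shift x,y,z [39.5  2.1  8.6] | horiz rows 1 each [2.1 8.6] | turn about x 0.0
 tilt fix rotvec y,z [0.0007 0.0059]
```

View pics/s27.png

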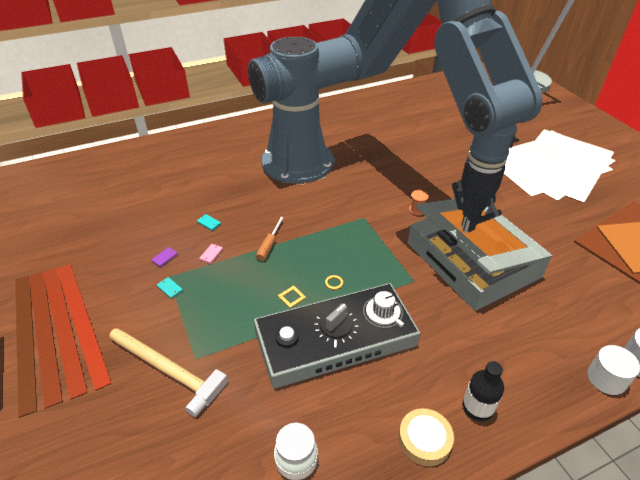

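{"api": "servo_tool", "payload": {"series": [[0,4,0,10,0,0,0],[0,12,0,9,0,0,0],[0,12,0,4,0,0,0],[0,8,0,0,0,0,0],[0,3,0,0,0,0,0],[0,0,0,0,0,0,0]]}}

```text
t: 40.55
ee_pos: [543.4, 153.6, 37.4]
tool_rot: [0.479, 0.521, -0.479, 0.52]
wrist_force: [0.8, 1.4, -0.7]
width: 0.0
```

Run:
```python
from h import *
plan(*(H-165*ev)[:2],33,np.pi/2+EY); tilt()
```

```text
t 40.55 pos [543.4 153.6  37.4] yawβ 1.654 toolx [-0.001  0.    -1.   ] w 0.0 F [ 0.8  1.4 -0.7] q [ 0.08  0.67  1.71  0.    0.76 -0.01]
 shift x,y,z [ 4.4  0.  -1.6] | horiz rows 1 each [ 0.  -1.6] | turn about x 0.002
 tilt fix rotvec y,z [-0.0001  0.001 ]
```

{"api": "servo_tool", "payload": {"series": [[0,2,0,0,0,0,0],[0,2,0,0,0,0,0],[0,2,0,0,0,0,0],[0,0,0,0,0,0,0]]}}

```text
t: 41.05
ee_pos: [544.0, 153.5, 33.0]
tool_rot: [0.479, 0.52, -0.479, 0.521]
wrist_force: [-1.6, -1.2, 8.3]
width: 0.0
```

{"api": "servo_tool", "payload": {"series": [[0,2,0,0,0,0,0],[0,1,0,0,0,0,0],[0,0,0,0,0,0,0]]}}

```text
t: 41.42
ee_pos: [544.1, 153.5, 32.8]
tool_rot: [0.479, 0.52, -0.478, 0.521]
wrist_force: [-6.4, -1.7, 27.0]
width: 0.3
```

{"api": "servo_tool", "payload": {"series": [[0,-20,0,0,0,0,0],[0,-50,0,0,0,0,0],[0,-50,0,0,0,0,0],[0,0,0,0,0,0,0],[0,0,0,0,0,0,0]]}}

```text
t: 42.05
ee_pos: [543.1, 153.5, 148.5]
tool_rot: [0.479, 0.521, -0.479, 0.52]
wrist_force: [-0.8, 0.5, -0.3]
width: 0.1
```

Run:
```python
from h import *
plan(617.8,-71,80,np.pi/2+EY); tilt()
import pickle
c=cap('scene','s28'); i=cv2.imread('pics/s28.png');cv2.imwrite('pics/s28c.png',cv2.resize(i[120:320,380:600],None,fx=3,fy=3,interpolation=cv2.INTER_CUBIC))
```

```text
t 42.05 pos [543.1 153.5 148.5] yawβ 1.654 toolx [-7.e-04  1.e-04 -1.e+00] w 0.1 F [-0.8  0.5 -0.3] q [ 0.08  0.5   1.63  0.    1.01 -0.01]
 shift x,y,z [ 68.4  55.8 229.9] | horiz rows 4 each [14.  57.5] | turn about x 0.002
 tilt fix rotvec y,z [-0.0001  0.0007]
```

View pics/s28c.png

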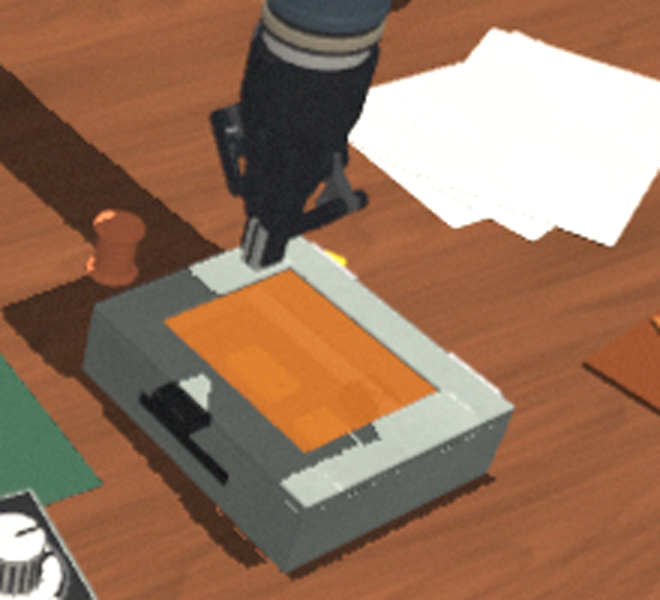

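The hood is shut: it stopped at the same height under 8 N and 27 N. On to the focus knob.

{"api": "servo_tool", "payload": {"series": [[62,0,14,57.5,0,0,0],[62,0,14,57.5,0,0,0],[62,0,14,57.5,0,0,0],[62,0,14,57.5,0,0,0],[62,40,0,0,0,0,0],[62,20,0,0,0,0,0],[62,0,0,0,0,0,0],[62,0,0,0,0,0,0]]}}

```text
t: 43.1
ee_pos: [618.7, -71.0, 88.4]
tool_rot: [0.479, 0.521, -0.479, 0.52]
wrist_force: [-0.6, 0.7, 1.0]
width: 61.9
```

Run:
```python
from h import *
plan(617.8,-71,18,np.pi/2+EY); tilt()
import pickle
c=cap('wrist','w29');pickle.dump(c,open('w29.pkl','wb'))
print([np.round(w2px(c,p,'wrist'),1) for p in [(617.8,-71,53),(617.8,-71,87),(618,-37,53),(650,-59,53)]])
```

```text
t 43.1 pos [618.7 -71.   88.4] yawβ 1.654 toolx [-7.e-04  2.e-04 -1.e+00] w 61.9 F [-0.6  0.7  1. ] q [-0.29  0.65  1.53  0.    0.96 -0.38]
 shift x,y,z [70.4 -0.8 -0. ] | horiz rows 1 each [-0.8 -0. ] | turn about x 0.002
 tilt fix rotvec y,z [-0.0003  0.0006]
[array([315. , 250.8]), array([314.9, 270.3]), array([320.2, 195.5]), array([369.7, 236. ])]
```

View pics/w29.png

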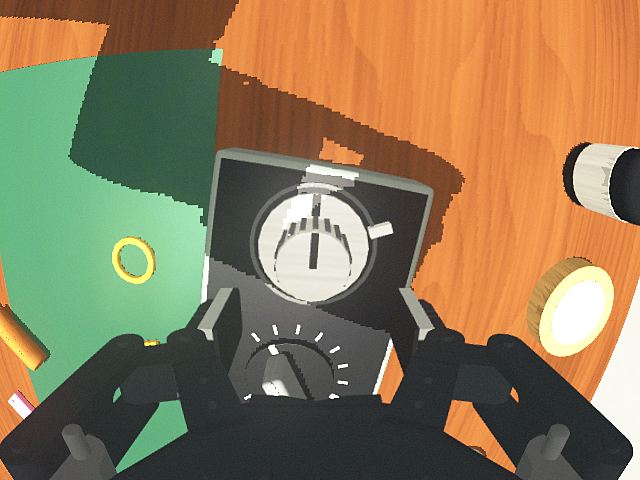

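Run:
```python
from h import *
import pickle
c=pickle.load(open('w29.pkl','rb'))
i=cv2.imread('pics/w29.png');cv2.imwrite('pics/w29c.png',cv2.resize(i[170:310,240:410],None,fx=4.5,fy=4.2,interpolation=cv2.INTER_CUBIC))
```

```text
(no output)
```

View pics/w29c.png

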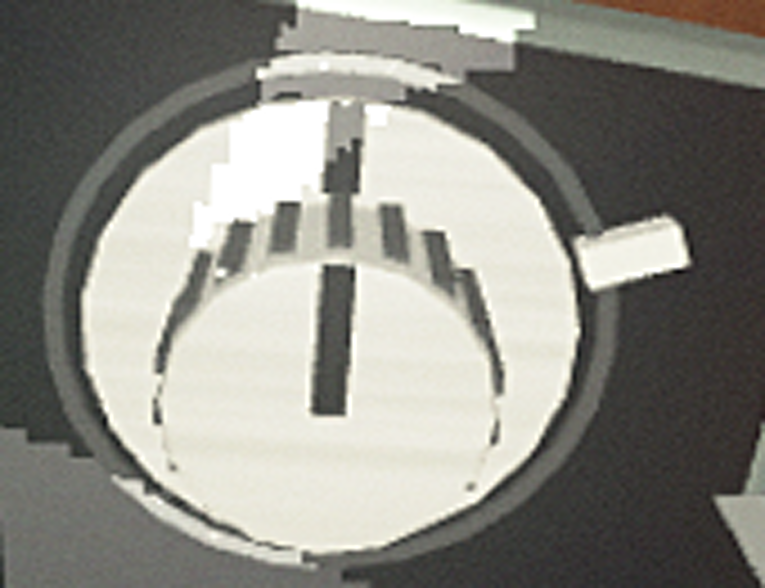

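```bash
cat >> h.py <<'E'
def ang(c,pc,z,name,pts,sc,off):
    out=[]
    for (u,v) in pts:
        p=px2w(c,off[0]+(u+.5)/sc[0]-.5,off[1]+(v+.5)/sc[1]-.5,z,name)[:2]; out.append(p)
    return out
E
python3 - <<'E'
from h import *
import pickle
c=pickle.load(open('w29.pkl','rb'))
f=lambda u,v,z: px2w(c,240+(u+.5)/4.5-.5,170+(v+.5)/4.2-.5,z,'wrist')[:2]
C=np.mean([f(82,320,53),f(578,330,53)],0);C2=np.mean([f(342,100,53),f(318,555,53)],0)
print(C,C2, f(330,408,87))
cen=np.array([617.8,-71.5])
for cen in (np.array([C2[0],C[1]]),np.array([617.8,-71]),np.array([616.8,-72])):
  g=lambda p:np.arctan2(p[1]-cen[1],p[0]-cen[0]).round(3)
  print(cen,'ptr',g(f(347,102,53)),np.linalg.norm(f(347,102,53)-cen),'tab in',[ (z,g(f(588,263,z)),np.linalg.norm(f(588,263,z)-cen).round(1)) for z in (46,50,53)],'out',[g(f(680,242,z)) for z in (46,50,53)])
a=f(328,410,87);b=f(338,268,87);print('line on top',np.arctan2(*(b-a)[::-1]))
a=f(588,263,50);b=f(680,242,50);print('tab line',np.arctan2(*(b-a)[::-1]))
E
```

```text
[616.3454672 -68.7623453] [616.42213751 -70.65391228] [616.61805234 -69.10933907]
[616.42213751 -68.7623453 ] ptr 1.586 32.545054547121545 tab in [(46, np.float64(0.29), np.float64(36.4)), (50, np.float64(0.322), np.float64(36.0)), (53, np.float64(0.347), np.float64(35.8))] out [np.float64(0.301), np.float64(0.325), np.float64(0.342)]
[617.8 -71. ] ptr 1.625 34.82973796883774 tab in [(46, np.float64(0.361), np.float64(35.8)), (50, np.float64(0.394), np.float64(35.5)), (53, np.float64(0.419), np.float64(35.3))] out [np.float64(0.353), np.float64(0.377), np.float64(0.396)]
[616.8 -72. ] ptr 1.595 35.789685895141425 tab in [(46, np.float64(0.377), np.float64(37.1)), (50, np.float64(0.409), np.float64(36.8)), (53, np.float64(0.433), np.float64(36.6))] out [np.float64(0.365), np.float64(0.389), np.float64(0.407)]
line on top 1.5896473564309574
tab line 0.3308186508200516
```

{"api": "servo_tool", "payload": {"series": [[62,40,-0.3,1,0,0,0],[62,28,0,0,0,0,0],[62,0,0,0,0,0,0],[62,0,0,0,0,0,0],[30,0,0,0,0,0,0],[30,0,0,0,0,0,0],[30,0,0,0,0,0,0],[30,0,0,0,0,0,0],[30,0,0,0,0,0,0]]}}

```text
t: 44.28
ee_pos: [617.2, -72.5, 22.9]
tool_rot: [0.478, 0.521, -0.479, 0.52]
wrist_force: [-4.3, -1.2, 7.7]
width: 37.8
```

Run:
```python
from h import *
plan(616.5,-70.5,20,np.pi/2+EY); tilt()
cap('wrist','w30')
```

```text
t 44.27 pos [617.2 -72.5  22.9] yawβ 1.655 toolx [-1.9e-03 -7.0e-04 -1.0e+00] w 37.8 F [-4.3 -1.2  7.7] q [-0.3   0.75  1.56 -0.    0.83 -0.38]
 shift x,y,z [ 2.9 -0.6 -2. ] | horiz rows 1 each [-0.6 -2. ] | turn about x 0.003
 tilt fix rotvec y,z [0.0005 0.002 ]
```

View pics/w30.png

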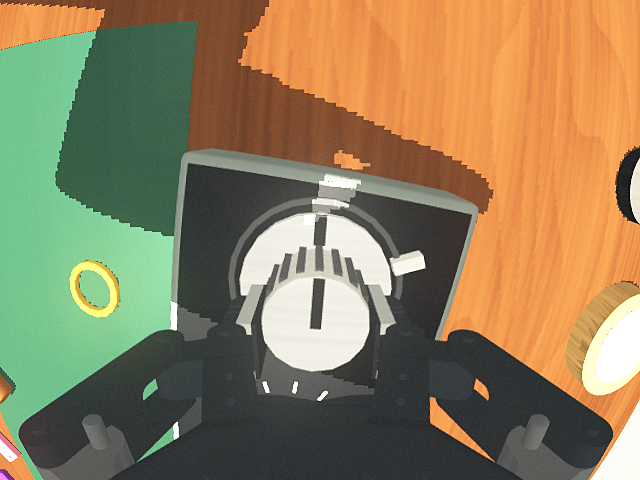

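{"api": "servo_tool", "payload": {"series": [[30,-2,0,0,0,0,0],[30,0,0,0,0.155,0,0],[30,0,0,0,0.155,0,0],[30,0,0,0,0.155,0,0],[30,0,0,0,0.155,0,0],[30,0,0,0,0.155,0,0],[30,0,0,0,0.155,0,0],[30,0,0,0,0.155,0,0],[30,0,0,0,0.155,0,0],[30,0,0,0,0,0,0],[30,0,0,0,0,0,0]]}}

```text
t: 45.7
ee_pos: [613.9, -70.6, 22.9]
tool_rot: [-0.689, -0.147, 0.695, -0.144]
wrist_force: [-7.9, 2.0, 4.2]
width: 38.3
```

Run:
```python
from h import *
plan(616.5,-70.5,20,np.pi/2+EY-1.24); tilt()
import pickle
c=cap('wrist','w31');pickle.dump(c,open('w31.pkl','wb'))
i=cv2.imread('pics/w31.png');cv2.imwrite('pics/w31c.png',cv2.resize(i[170:390,200:440],None,fx=3.3,fy=2.7,interpolation=cv2.INTER_CUBIC))
```

```text
t 45.7 pos [613.9 -70.6  22.9] yawβ 0.414 toolx [-0.0089  0.0026 -1.    ] w 38.3 F [-7.9  2.   4.2] q [-0.3   0.75  1.57 -0.    0.84  0.86]
 shift x,y,z [ 2.9  1.  -2.4] | horiz rows 1 each [ 1.  -2.4] | turn about x 0.002
 tilt fix rotvec y,z [0.0071 0.006 ]
```

View pics/w31c.png

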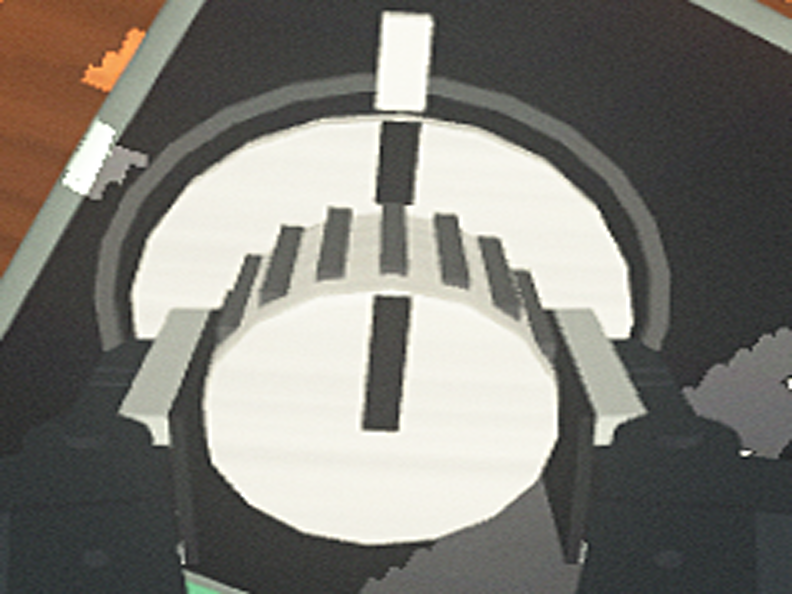

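The pointer now lines up with the tab to within a pixel (402,122 against 401,108). Release and check.

{"api": "servo_tool", "payload": {"series": [[62,0,0,0,0,0,0],[62,0,0,0,0,0,0],[62,0,0,0,0,0,0],[62,-40,0,0,0,0,0],[62,-45,0,0,0,0,0],[62,0,0,0,0,0,0],[62,0,0,0,0,0,0]]}}

```text
t: 46.62
ee_pos: [618.3, -72.1, 107.7]
tool_rot: [0.692, 0.145, -0.692, 0.145]
wrist_force: [0.2, -0.9, -0.8]
width: 61.9
```

Run:
```python
from h import *
plan(608.2,-170.2,80,1.984-np.pi/2-np.pi/2); tilt()
import pickle
c=cap('wrist','w32');pickle.dump(c,open('w32.pkl','wb'))
i=cv2.imread('pics/w32.png');cv2.imwrite('pics/w32c.png',cv2.resize(i[150:390,180:500],None,fx=2.5,fy=2.5,interpolation=cv2.INTER_CUBIC))
f=lambda u,v,z: px2w(c,u,v,z,'wrist')
```

```text
t 46.62 pos [618.3 -72.1 107.7] yawβ 0.414 toolx [ 1.e-04  1.e-04 -1.e+00] w 61.9 F [ 0.2 -0.9 -0.8] q [-0.3   0.63  1.52  0.    1.    0.86]
 shift x,y,z [27.7 85.8 48.7] | horiz rows 2 each [42.9 24.4] | turn about x 1.571
 tilt fix rotvec y,z [-0.0001  0.0001]
```

View pics/w32c.png

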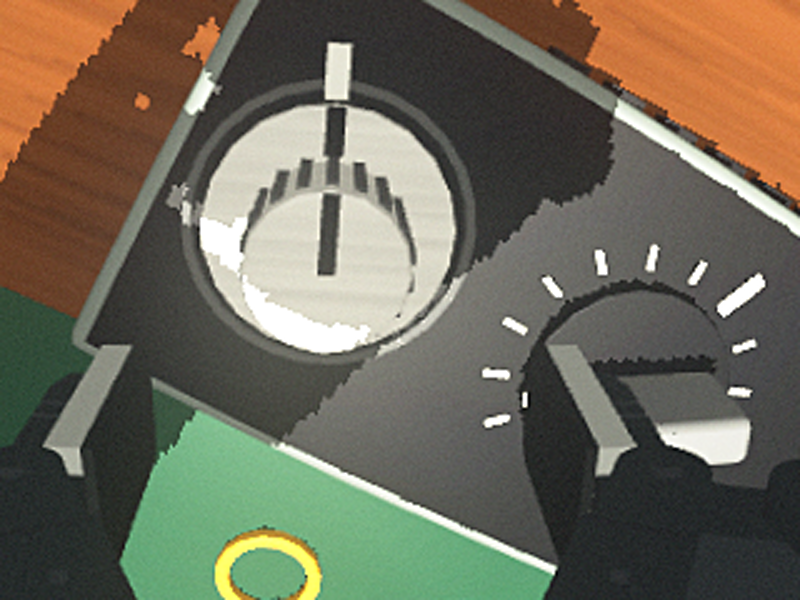

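Focus knob set. Move to the power dial, turning the jaws to straddle the bar.

{"api": "servo_tool", "payload": {"series": [[50,0,42.9,24.4,0,0,0],[50,0,42.9,24.4,0,0,0],[50,0,0,0,-0.175,0,0],[50,0,0,0,-0.175,0,0],[50,0,0,0,-0.175,0,0],[50,0,0,0,-0.175,0,0],[50,0,0,0,-0.175,0,0],[50,0,0,0,-0.175,0,0],[50,0,0,0,-0.175,0,0],[50,0,0,0,-0.175,0,0],[50,20,0,0,-0.17,0,0],[50,0,0,0,0,0,0],[50,0,0,0,0,0,0]]}}

```text
t: 48.3
ee_pos: [607.9, -170.2, 87.1]
tool_rot: [0.388, 0.592, -0.388, 0.591]
wrist_force: [0.1, -0.5, 0.5]
width: 50.1
```

Run:
```python
from h import *
plan(608.2,-170.2,20,1.984); tilt()
import pickle
c=cap('wrist','w33');pickle.dump(c,open('w33.pkl','wb'))
i=cv2.imread('pics/w33.png');cv2.imwrite('pics/w33c.png',cv2.resize(i[150:390,160:480],None,fx=2.5,fy=2.5,interpolation=cv2.INTER_CUBIC))
print([(np.array(w2px(c,(608.2,-170.2,z),'wrist'))-[160,150])*2.5 for z in (53,87)])
```

```text
t 48.3 pos [ 607.9 -170.2   87.1] yawβ 1.981 toolx [-1.3e-03  7.0e-04 -1.0e+00] w 50.1 F [ 0.1 -0.5  0.5] q [-0.45  0.67  1.51  0.    0.97 -0.86]
 shift x,y,z [67.1  0.3  0.2] | horiz rows 1 each [0.3 0.2] | turn about x -0.003
 tilt fix rotvec y,z [-0.0011  0.0009]
[array([392.54075069, 255.04776493]), array([393.00127654, 304.64520172])]
```

View pics/w33c.png

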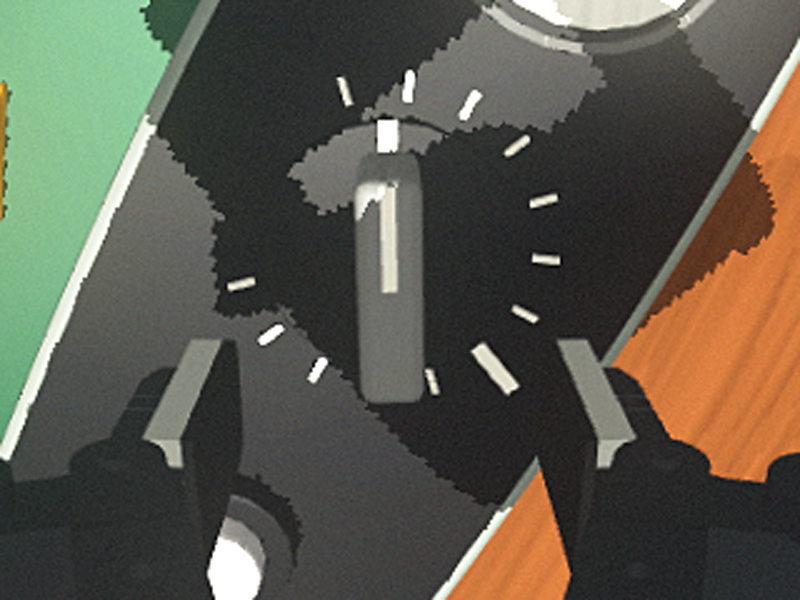

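Run:
```python
from h import *
import pickle
c=pickle.load(open('w33.pkl','rb'))
f=lambda u,v,z: px2w(c,160+(u+.5)/2.5-.5,150+(v+.5)/2.5-.5,z,'wrist')[:2]
print('bar ctr',f(390,291,87),'bar len',np.linalg.norm(f(390,181,87)-f(390,403,87)))
a=f(387,121,53);t1=f(481,347,45.5);t2=f(509,390,45.5);l=f(390,292,87)-f(389,185,87)
ticks=[(230,285),(271,335),(318,370),(432,381),(495,368),(525,314),(545,260),(543,201),(517,146),(470,104),(409,86),(345,91)]
T=np.array([f(u,v,45.5) for u,v in ticks]); 
A=np.c_[2*T,np.ones(len(T))];s=np.linalg.lstsq(A,(T**2).sum(1),rcond=None)[0];print('tick circle',s[:2],np.sqrt(s[2]+s[:2]@s[:2]))
for cen in (s[:2],np.array([608.2,-170.2])):
  g=lambda p:np.arctan2(p[1]-cen[1],p[0]-cen[0]).round(3)
  print('ptr',g(a),np.linalg.norm(a-cen),'tick',g(t1),g(t2),'all',[g(p) for p in T])
print('bar line',np.arctan2(-l[1],-l[0]),'tick line',np.arctan2(*(t2-t1)[::-1]))
```

```text
bar ctr [ 606.22318289 -167.60308351] bar len 48.973951777320664
tick circle [ 607.20843888 -170.30250135] 40.23697832139457
ptr 1.998 32.61920648971187 tick -0.449 -0.492 all [np.float64(-2.476), np.float64(-2.062), np.float64(-1.662), np.float64(-0.869), np.float64(-0.472), np.float64(-0.076), np.float64(0.312), np.float64(0.704), np.float64(1.094), np.float64(1.482), np.float64(1.864), np.float64(2.25)]
ptr 2.027 32.95016614348763 tick -0.464 -0.503 all [np.float64(-2.489), np.float64(-2.082), np.float64(-1.687), np.float64(-0.89), np.float64(-0.484), np.float64(-0.081), np.float64(0.318), np.float64(0.718), np.float64(1.115), np.float64(1.506), np.float64(1.888), np.float64(2.27)]
bar line 1.989994746887311 tick line -0.596780832335996
```

{"api": "servo_tool", "payload": {"series": [[50,40,0,0.5,0,0,0],[50,24,0,0,0,0,0],[50,0,0,0,0,0,0],[50,0,0,0,0,0,0],[6,0,0,0,0,0,0],[6,0,0,0,0,0,0],[6,0,0,0,0,0,0],[6,0,0,0,0,0,0],[6,0,0,0,0,0,0]]}}

```text
t: 49.48
ee_pos: [608.7, -171.3, 25.1]
tool_rot: [0.387, 0.591, -0.387, 0.592]
wrist_force: [-1.7, -1.4, 6.0]
width: 12.7
```

Run:
```python
from h import *
plan(607.2,-170.3,23,1.984); tilt()
cap('wrist','w34')
```

```text
t 49.48 pos [ 608.7 -171.3   25.1] yawβ 1.984 toolx [ 9.e-04 -1.e-03 -1.e+00] w 12.7 F [-1.7 -1.4  6. ] q [-0.45  0.75  1.54 -0.    0.85 -0.86]
 shift x,y,z [ 2.1 -1.  -1.5] | horiz rows 1 each [-1.  -1.5] | turn about x -0.0
 tilt fix rotvec y,z [ 0.0013 -0.0004]
```

View pics/w34.png

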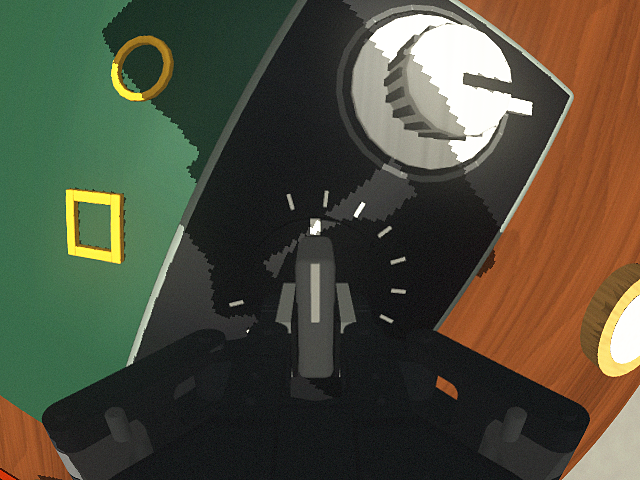

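{"api": "servo_tool", "payload": {"series": [[6,-2,0,0,0,0,0],[6,0,0,0,0.164,0,0],[6,0,0,0,0.164,0,0],[6,0,0,0,0.164,0,0],[6,0,0,0,0.164,0,0],[6,0,0,0,0.164,0,0],[6,0,0,0,0.164,0,0],[6,0,0,0,0.164,0,0],[6,0,0,0,0.164,0,0],[6,0,0,0,0.164,0,0],[6,0,0,0,0.164,0,0],[6,0,0,0,0.164,0,0],[6,0,0,0,0.164,0,0],[6,0,0,0,0.164,0,0],[6,0,0,0,0.164,0,0],[6,0,0,0,0.164,0,0],[6,0,0,0,0,0,0],[6,0,0,0,0,0,0]]}}

```text
t: 51.78
ee_pos: [605.1, -167.7, 25.2]
tool_rot: [-0.684, 0.166, 0.69, 0.168]
wrist_force: [-3.6, 4.2, 2.4]
width: 13.0
```

Run:
```python
from h import *
plan(607.2,-170.3,23,1.984-2.465); tilt()
cap('wrist','w35')
i=cv2.imread('pics/w35.png');cv2.imwrite('pics/w35c.png',cv2.resize(i[150:390,180:440],None,fx=3,fy=2.5,interpolation=cv2.INTER_CUBIC))
```

```text
t 51.77 pos [ 605.1 -167.7   25.2] yawβ -0.477 toolx [-0.007   0.0052 -1.    ] w 13.0 F [-3.6  4.2  2.4] q [-0.45  0.75  1.54  0.    0.86  1.6 ]
 shift x,y,z [ 2.2  1.3 -3. ] | horiz rows 1 each [ 1.3 -3. ] | turn about x 0.004
 tilt fix rotvec y,z [0.0086 0.0014]
```

View pics/w35c.png

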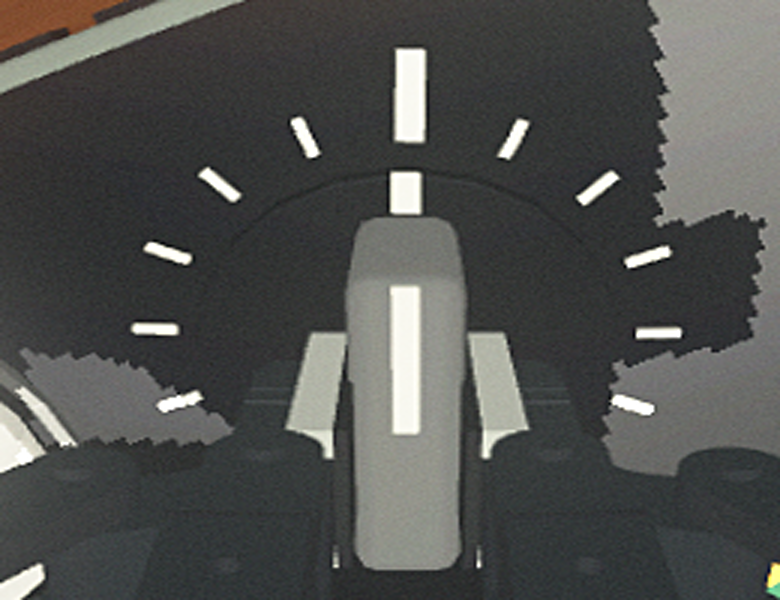

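The dial pointer is about 0.015 rad short of the tick. Nudge, release and check.

{"api": "servo_tool", "payload": {"series": [[6,0,0,0,0.018,0,0],[6,0,0,0,0,0,0],[6,0,0,0,0,0,0],[50,0,0,0,0,0,0],[50,0,0,0,0,0,0],[50,0,0,0,0,0,0],[50,-40,0,0,0,0,0],[50,-45,0,0,0,0,0],[50,0,0,0,0,0,0],[50,0,0,0,0,0,0]]}}

```text
t: 53.08
ee_pos: [608.2, -170.8, 110.7]
tool_rot: [-0.686, 0.173, 0.686, 0.173]
wrist_force: [0.3, 0.7, -0.6]
width: 50.2
```

Run:
```python
from h import *
import pickle
plan(598.9,-269.7,90,-.48); tilt()
c=cap('wrist','w36');pickle.dump(c,open('w36.pkl','wb'))
i=cv2.imread('pics/w36.png');cv2.imwrite('pics/w36c.png',cv2.resize(i[150:350,180:440],None,fx=3,fy=3,interpolation=cv2.INTER_CUBIC))
```

```text
t 53.08 pos [ 608.2 -170.8  110.7] yawβ -0.494 toolx [-2.e-04  1.e-04 -1.e+00] w 50.2 F [ 0.3  0.7 -0.6] q [-0.45  0.63  1.49  0.    1.02  1.61]
 shift x,y,z [ 20.7  91.5 -38.8] | horiz rows 2 each [ 45.7 -19.4] | turn about x -0.014
 tilt fix rotvec y,z [ 0.0003 -0.    ]
```

View pics/w36c.png

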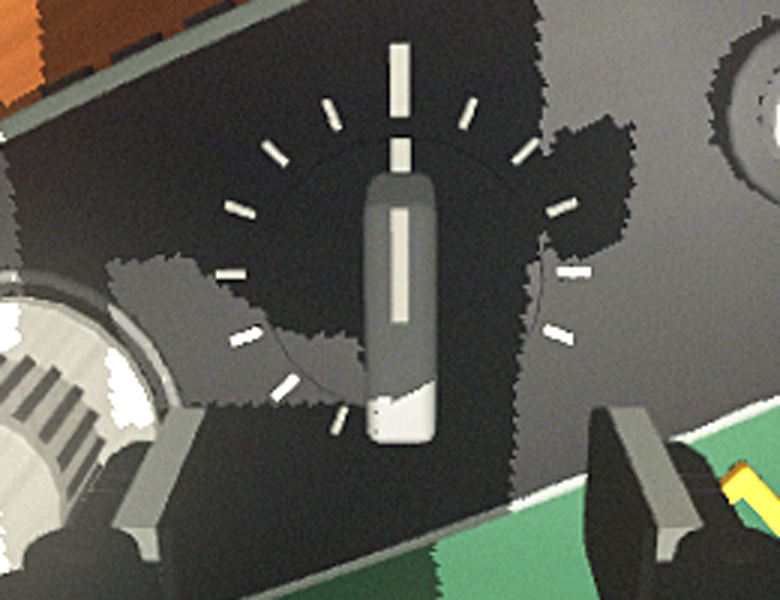

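View pics/w36.png

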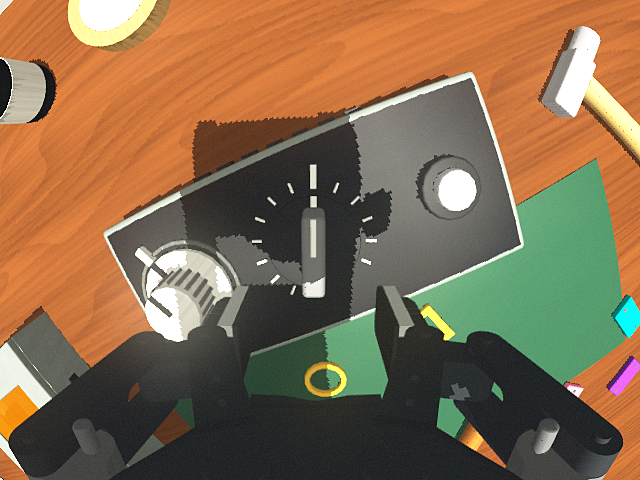

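The dial pointer meets the long tick (400,140 against 400,117). Move over the button with the fingers shut, then check the whole scene before pressing.

{"api": "servo_tool", "payload": {"series": [[0,0,45.7,-19.4,0,0,0],[0,0,45.7,-19.4,0,0,0],[0,20,0,0,0,0,0],[0,0,0,0,0,0,0],[0,0,0,0,0,0,0]]}}

```text
t: 53.75
ee_pos: [598.9, -268.8, 90.0]
tool_rot: [-0.685, 0.172, 0.686, 0.173]
wrist_force: [0.1, -0.6, 0.5]
width: -0.2
```

Run:
```python
from h import *
plan(598.9,-269.7,33,-.494); tilt()
c=cap('wrist','w37'); print(w2px(c,(598.9,-269.7,67),'wrist'))
c=cap('top','t37')
i=cv2.imread('pics/t37.png');cv2.imwrite('pics/t37c.png',cv2.resize(i[100:300,60:460],None,fx=2,fy=2,interpolation=cv2.INTER_CUBIC))
c=cap('scene','s37')
i=cv2.imread('pics/s37.png');cv2.imwrite('pics/s37c.png',cv2.resize(i[160:390,240:580],None,fx=2.3,fy=2.3,interpolation=cv2.INTER_CUBIC))
```

```text
t 53.75 pos [ 598.9 -268.8   90. ] yawβ -0.494 toolx [-0.0016  0.0012 -1.    ] w -0.2 F [ 0.1 -0.6  0.5] q [-0.59  0.69  1.43  0.    1.02  1.47]
 shift x,y,z [57.   0.8 -0.5] | horiz rows 1 each [ 0.8 -0.5] | turn about x 0.0
 tilt fix rotvec y,z [0.0019 0.0003]
(np.float64(315.52089704685983), np.float64(256.673761354902))
```

View pics/t37c.png

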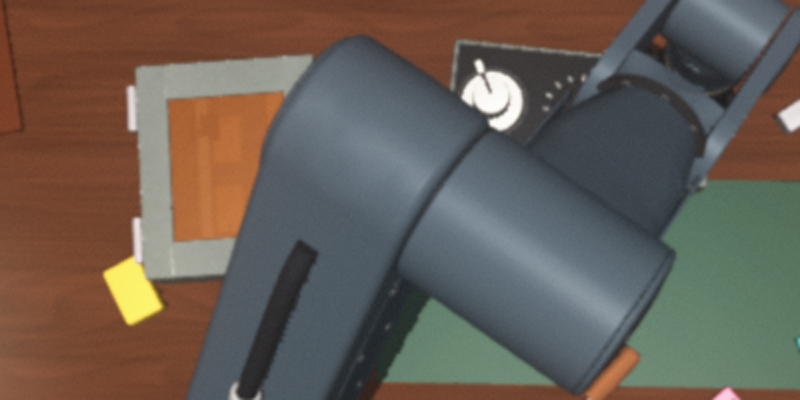

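View pics/s37c.png

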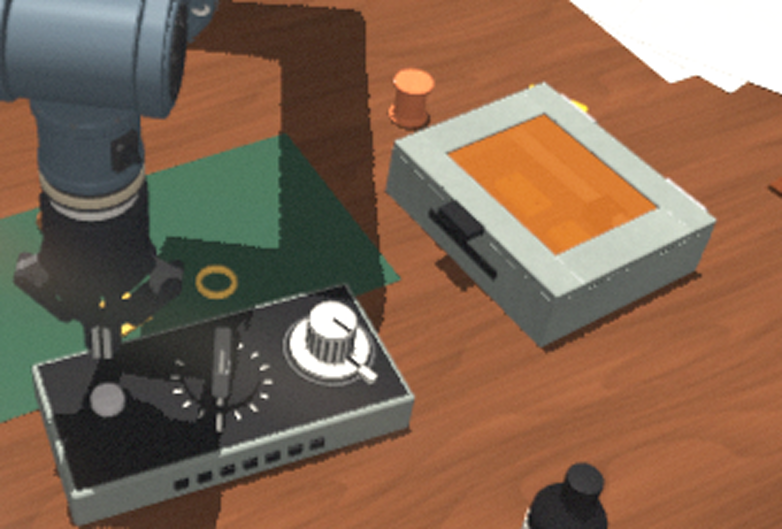

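View pics/w37.png

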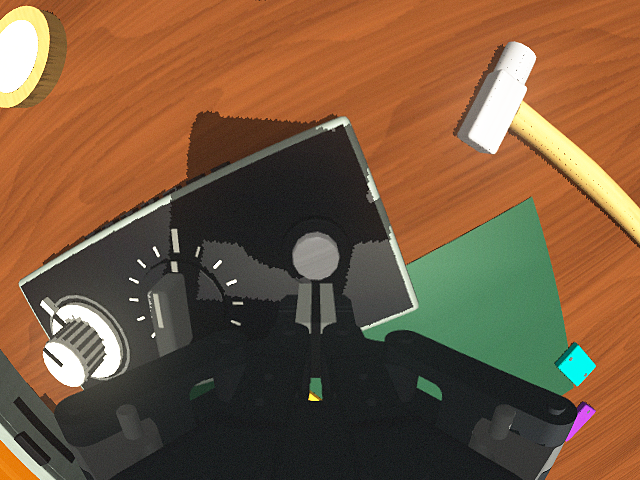

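Hood flush, both pointers aligned, and the button (316,257) where predicted. Press.

{"api": "servo_tool", "payload": {"series": [[0,40,0.5,0,0,0,0],[0,17,0,0,0,0,0],[0,3,0,0,0,0,0],[0,3,0,0,0,0,0],[0,2,0,0,0,0,0],[0,0,0,0,0,0,0]]}}

```text
t: 54.65
ee_pos: [599.5, -270.2, 26.8]
tool_rot: [0.686, -0.173, -0.685, -0.173]
wrist_force: [-1.0, 0.8, 3.7]
width: -0.1
```

{"api": "servo_tool", "payload": {"series": [[0,2,0,0,0,0,0],[0,2,0,0,0,0,0],[0,2,0,0,0,0,0],[0,0,0,0,0,0,0]]}}

```text
t: 55.15
ee_pos: [599.6, -270.2, 23.3]
tool_rot: [0.686, -0.173, -0.685, -0.173]
wrist_force: [-4.7, 3.6, 19.3]
width: -0.0
```

19 N with travel stopped, so the button is fully down. Let go and retreat.

{"api": "servo_tool", "payload": {"series": [[0,0,0,0,0,0,0],[0,-10,0,0,0,0,0],[0,-40,0,0,0,0,0],[0,-60,0,0,0,0,0],[0,-60,0,0,0,0,0],[0,0,60,0,0,0,0],[0,0,60,0,0,0,0],[0,0,60,0,0,0,0],[0,0,60,0,0,0,0],[0,0,0,0,0,0,0],[0,0,0,0,0,0,0]]}}

```text
t: 56.52
ee_pos: [484.9, -481.4, 189.1]
tool_rot: [-0.685, 0.173, 0.686, 0.174]
wrist_force: [0.0, 0.3, -0.4]
width: 0.1
```

Run:
```python
from h import *
plan(598.9,-269.7,33,-.494)
c=cap('top','t38')
i=cv2.imread('pics/t38.png');cv2.imwrite('pics/t38c.png',cv2.resize(i[100:300,60:480],None,fx=1.9,fy=1.9,interpolation=cv2.INTER_CUBIC))
c=cap('scene','s38')
```

```text
t 56.52 pos [ 484.9 -481.4  189.1] yawβ -0.495 toolx [-2.e-04  1.e-03 -1.e+00] w 0.1 F [ 0.   0.3 -0.4] q [-0.95  0.61  1.28  0.    1.25  1.12]
 shift x,y,z [ 1.563e+02 -2.403e+02  2.000e-01] | horiz rows 5 each [-48.1   0. ] | turn about x -0.001
```

View pics/t38c.png

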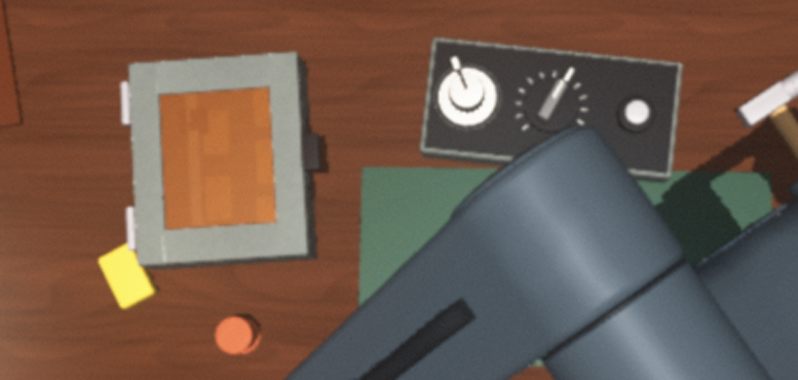

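View pics/s38.png

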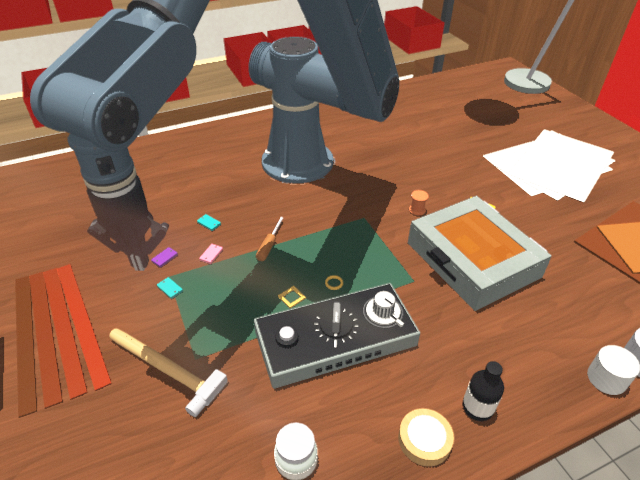

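The final views show the hood shut, both pointers aligned, the button back out, and the ring, frame, spool, wax and mallet where they were. The arm is clear of everything, so I'm handing in.

```bash
python3 -c "
from rig import robot
print(robot.hand_in())"
```

```text
the job is handed in; nothing more can be done
None
```

I handed the job in at about 56 s, with everything set in the order asked and the robot touching nothing.

- **Blanks:** all five solid brass blanks lie flat on the bed, none overlapping. One was knocked about 5 cm aside partway through, so I measured it again before picking it up.
- **Hood:** shut and flush. It stopped at the same height under 8 N and 27 N of push.
- **Focus knob:** the pointer met the white tab to within a pixel after I let go.
- **Power dial:** after a small correction, its pointer met the long thick tick to within a pixel.
- **Start button:** pressed until it stopped, at about 19 N, then released. It is back out.
- **Everything else:** the ring, buckle frame, spool, wax and mallet looked unmoved in the last pictures.

**Disagreement:** the fingertips sat about 37 mm behind the reported tool point, so my first grasp closed in the air above a blank. I found the real height by touch and camera and allowed for it afterwards. The finger opening also read about 2 mm under the known sizes (30 mm on a 32 mm blank). None of my last checks failed.

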